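# Set the lid stand's foot and nest the candle lids

## Robot

A 6-joint arm with a two-finger parallel gripper is mounted at the origin on the work surface; the furniture and walls round the work are solid. World frame = base frame: x ahead of the robot, y to its left, z up, the work surface at z = 0. Lengths are in m, angles in rad, forces in N, time in s.
With the tool pointing down it reaches from about 0.375 to 0.975 m from the base axis. Payload 3.8 kg.
Tool frame: the origin (TCP) lies on the mounting face of the last link; the fingertips stand 173 mm ahead of it and the grasp point (between the pads) lies 155 mm ahead of it; z points along the fingers, y is the line along which they close (so a half turn about z gives the same grasp; the last joint's range is limited). The gripper opens to 85 mm and grips with 20 to 120 N. Pads are 22 mm wide; open, the fingers measure 114 mm over their backs; the gripper's body (76 mm by 85 mm) begins 54 mm behind the grasp point. The pads swing forward as they close: fully open they stand 13 mm farther back than shut.
Start: joints at [-1.384, 0.264, 1.604, -0, 1.274, -0.037], TCP at [0.15, -0.658, 0.405] pointing down, gripper open.
Joint ranges: [-2.63, 2.63], [-0.94, 2.18], [0.31, 2.57], [-1.31, 4.45], [0, 2.66], [-2.55, 2.55]. Speed limits (rad/s): [2.57, 2.57, 3.14, 3.14, 3.14, 3.14].

## Interface

Orientations are given as a rotation vector (axis times angle).
In Python, from workcell import bot gives the robot as it stands.
- The arm moves only by the tool drive_tool, never from a script. Its argument "increments" is a list of rows, each an object with "delta_pos": the shift along the tool's x, y, z in mm, a list of three; "turn": the turn about the tool's z in rad; "jaw": the opening, from -1 (shut) to 1 (fully open). A call has 1 to 8 rows; each row shifts and turns the commanded pose from where the row before left it, along the tool's axes as they then stand; what a row does not reach is not made up. A row lasts 1/12 s, in which the tool goes at most 41.7 mm and 7.16 degrees, less where a joint would pass 70% of its speed; a pose out of reach is approached as far as the arm can. A call is refused whole if a number of a shift passes 41.7 or a number of a turn 0.125, either way. A call with a gripper value outside its range is refused whole. The fingers move at their own pace and stop on an object; "grip_force" is the grip in N (left out, the last holds). Time passes only in rows, so rows that do not move let the fingers close. It gives the time, the measured TCP pose, the force, the opening and the grip force at its end, in the units of the state.
- bot.read_state(): the state, without advancing time (a new reading comes with each control period).
- bot.read_camera(name): name is "side" or "top"; returns a dict with "pixels" (420x560x3 uint8, red, green, blue), "fovy" (degrees; the focal length in pixels is half the picture's height over the tangent of half this angle, whatever the lens; pixels are square), "cx", "cy" (the principal point, pixels), "k1" (the pictures are not rectified: a ray, as slopes to the right and down, at radius r is drawn at 1 + k1 r^2 times it, then the intrinsics apply), "camera_from_world" (4x4, takes a point from world to camera coordinates). Camera axes: x right, y down, z forward; pixel columns grow to the right and rows downward; lengths in m; the calibration is good to about 2 mm. A picture is of the moment at which its call begins. There is no depth.
- bot.finish_job(): hands the job in; it is judged then, once.
The state is a dict: "time": time; "q": joint angles; "joint_vel": joint speeds; "joint_torque": joint torques, N m; "tool_pos": TCP position; "tcp_rot": TCP orientation; "wrist_force": force on the tool from outside, world axes, zero at the start; "torque": the same for the moment, N m; "width": opening from 0.0 (shut) to 1.0 (fully open); "grip_force": force on a finger pad.
Only numpy, scipy, OpenCV 4.12 (cv2) and the standard library are available. Lean on these libraries where they do the work, as an engineer would, in place of code of your own. Each camera call takes 0.05 s, during which the arm holds its last target. There are 200 camera calls.

## Task

Get the lid stand ready and put the clean candle lids away in it. First, before any lid goes on the stand, screw its raised foot down with the black hand knob (clockwise seen from above) until the foot touches the table; then stack all the domed lids mouth up on the stand's seat, each cupped inside the next larger one, the largest at the bottom and the smallest on top. Leave the stack standing upright with every lid fully home, and do not shift the soap, matches, tin or little house.

Things in the scene. Friction and masses are not known exactly. Their poses are not given: they have to be found in the camera images.
- lid_a: domed blue candle lid, rim 70 mm outer diameter, 46 mm tall, wall 3 mm, 90 g, standing mouth up on its flat brass knob (28 mm across). Origin: centre of the knob's flat underside; z points to the open mouth. Grip across the rim (top edge, 46 mm above the origin); it narrows 5 mm in the 20 mm below. Inner bottom 18 mm above the origin: a smaller lid put in stands 18 mm higher. May be absent
- lid_b: domed yellow candle lid, rim 65 mm outer diameter, 46 mm tall, wall 3 mm, 82 g, standing mouth up on its flat brass knob (28 mm across). Origin: centre of the knob's flat underside; z points to the open mouth. Grip across the rim (top edge, 46 mm above the origin); it narrows 5 mm in the 20 mm below. Inner bottom 18 mm above the origin: a smaller lid put in stands 18 mm higher. May be absent
- lid_c: domed terracotta candle lid, rim 60 mm outer diameter, 46 mm tall, wall 3 mm, 74 g, standing mouth up on its flat brass knob (28 mm across). Origin: centre of the knob's flat underside; z points to the open mouth. Grip across the rim (top edge, 46 mm above the origin); it narrows 5 mm in the 20 mm below. Inner bottom 18 mm above the origin: a smaller lid put in stands 18 mm higher. May be absent
- lid_d: domed green candle lid, rim 55 mm outer diameter, 46 mm tall, wall 3 mm, 66 g, standing mouth up on its flat brass knob (28 mm across). Origin: centre of the knob's flat underside; z points to the open mouth. Grip across the rim (top edge, 46 mm above the origin); it narrows 5 mm in the 20 mm below. Inner bottom 18 mm above the origin: a smaller lid put in stands 18 mm higher. May be absent
- lid_e: domed white candle lid, rim 50 mm outer diameter, 46 mm tall, wall 3 mm, 58 g, standing mouth up on its flat brass knob (28 mm across). Origin: centre of the knob's flat underside; z points to the open mouth. Grip across the rim (top edge, 46 mm above the origin); it narrows 5 mm in the 20 mm below. Inner bottom 18 mm above the origin: a smaller lid put in stands 18 mm higher. May be absent
- stand: lid stand fixed to the table: light wooden board 130 x 130 mm, its top 40 mm above the table, on three fixed feet and one screw foot. Origin on the table under the board's centre; z up. The screw foot's axis is at x = 47, y = 47 mm and the seat's at x = -10, y = -10 mm in its frame.
- seat (a point): centre of the seat on top of the board, at the board's upper surface (40 mm above the table): a cork disc inside a raised dark ring, 38 mm in inner diameter and 6 mm high, in which the knob of the lowest lid stands; the knob of the lowest lid has 5 mm of play to each side
- knob_grip (a point): point on the axis of the black round hand knob of the screw foot (36 mm in diameter, 24 mm tall), 14 mm above the knob's underside and 10 mm below its top: the height to grip. It sinks as the foot goes down
- foot_tip (a point): centre of the underside of the screw foot's rubber pad; its height is the gap left above the table
- knob (a joint): turning of the hand knob in rad, growing clockwise seen from above, which lowers the foot by 2.5 mm per rad; at 6.0 the foot meets the table and the knob turns no further. It stays where it is left; a turn needs about 0.05 N m
- rack_edge (a point): near left corner, at 190 mm height, of the upper shelf of the white card rack fixed on the right of the table; rack and cards, up to 0.34 m high, reach from here to the right (-y) and back (+x) as far as the table's edge
- soap_1: soap box 56 x 85 x 30 mm, goods that stay where they are; origin at the centre of the underside
- matchbox: red chequered match box 36 x 57 x 16 mm, goods that stay where they are; origin at the centre of the underside
- balm_tin: flat round balm tin with a dark lid, 57 mm across, 20 mm tall, goods that stay where they are; origin at the centre of the underside
- house_1: small cream ceramic house 35 x 42 x 75 mm, goods that stay where they are; origin at the centre of the underside
Not all that is in view belongs to the job. Several things have the shape of the lid_d; the one meant has the colours described above.

How it is judged:
By the outcome, as a careful person would: the job done as asked, in the order asked, and still so for the second after the job is handed in, with the robot touching nothing.
Of lid_a, lid_b, lid_c, lid_d, lid_e only 3 to 5 are there at a start; the rules pass over those that are not, and their reading is None.
At some moment in a run one of lid_a, lid_b, lid_c, lid_d, lid_e may be knocked a few centimetres aside while the robot is not near it.
It also fails if it takes over 210 s, if anything falls off the work surface, if the arm or the gripper's body presses on something with over 40 N, if the wrist force passes 120 N, or if a joint passes its speed limit or range.

## Working session

There is one attempt and no reset: what is moved stays moved. The work goes in short steps, Python scripts to look and compute and a tool call to move; the robot and the scene stay as the last step left them, time stands still between calls to the robot, and variables do not carry over. Pictures are saved under pics/ and viewed, at most 14 in all, crops included, and the job is handed in when it is done.

Besides the shell and the picture viewer there is one more tool, called after "Emit:" as name(argument=value, ...), one argument or row to a line, values as JSON. drive_tool: Moves the arm, as the interface text tells. Its arguments: {"type":"object","properties":{"increments":{"type":"array"},"grip_force":{"type":"number"}},"required":["increments"]}

```bash
mkdir -p pics; ls; cat > h.py <<'E'
import numpy as np, cv2
from scipy.spatial.transform import Rotation as R
from workcell import bot
def save(name,fn,im=None):
    im=bot.read_camera(name) if im is None else im
    cv2.imwrite(fn,cv2.cvtColor(im['pixels'],cv2.COLOR_RGB2BGR)); return im
def K(im):
    f=210/np.tan(np.radians(im['fovy'])/2); return f,im['cx'],im['cy'],im['k1']
def ray(im,u,v):
    f,cx,cy,k=K(im); d=np.array([(u-cx)/f,(v-cy)/f]); s=d.copy()
    for _ in range(30): s=d/(1+k*(s@s))
    T=im['camera_from_world']; Rm=T[:3,:3]; o=-Rm.T@T[:3,3]
    return o,Rm.T@np.array([s[0],s[1],1])
def onz(im,u,v,z):
    o,d=ray(im,u,v); return o+d*(z-o[2])/d[2]
def proj(im,p):
    f,cx,cy,k=K(im); T=im['camera_from_world']; c=T[:3,:3]@np.array(p)+T[:3,3]
    s=c[:2]/c[2]; s=s*(1+k*(s@s)); return s[0]*f+cx,s[1]*f+cy
E
python3 - <<'E'
from h import *
for n in('top','side'):
    im=save(n,f'pics/{n}0.png'); o,d=ray(im,280,210); print(n,im['fovy'],im['k1'],o.round(3),d.round(3))
s=bot.read_state(); print(s)
E
```

```text
pics
top 57.3070771071967 -0.04978115119324394 [0.41  0.13  1.037] [ 0.108  0.006 -0.994]
side 50.63804568329826 0.04161784723363493 [-0.029  1.059  0.712] [ 0.409 -0.769 -0.491]
{'time': 0.1, 'q': array([-1.38390812e+00,  2.64690584e-01,  1.60528332e+00, -4.26749428e-05,
        1.27368394e+00, -3.69000218e-02]), 'joint_vel': array([ 1.28771344e-03,  7.58254665e-04, -3.68673231e-03,  3.16631484e-04,
       -1.17819213e-04,  5.55959458e-05]), 'joint_torque': array([ 1.90792921e-04, -5.16705859e+01, -3.68589950e+01, -6.63872652e-05,
        6.30801034e-03,  4.13150127e-07]), 'tool_pos': array([ 0.14973117, -0.65785576,  0.40345276]), 'tcp_rot': array([-3.11990065e+00, -3.50582587e-01,  3.06748328e-04]), 'wrist_force': array([ 0.27414045, -0.01595281, -0.75832279]), 'torque': array([ 0.01195633, -0.03494449, -0.04522491]), 'grip_force': 0.0, 'width': 0.9994057133823879}
```

View pics/top0.png

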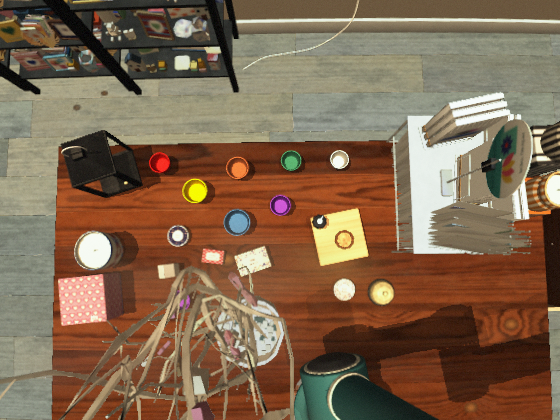

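View pics/side0.png

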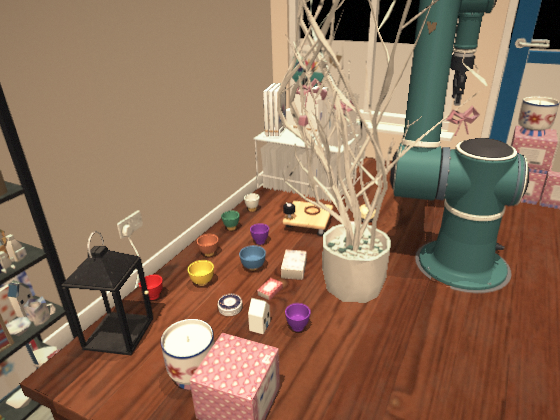

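```bash
cat >> h.py <<'E'
HS={'a':((100,118),70),'b':((22,34),65),'c':((5,15),60),'d':((60,88),55),'e':(None,50)}
SEED={'a':(237,222),'b':(195,191),'c':(237,168),'d':(291,161),'e':(340,159)}
def lid(im,k,z=.046,seed=None,win=22):
    u,v=seed or SEED[k]; hsv=cv2.cvtColor(im['pixels'],cv2.COLOR_RGB2HSV).astype(int); h,D=HS[k]
    H,S,V=hsv[...,0],hsv[...,1],hsv[...,2]
    m=((H>=h[0])&(H<=h[1])&(S>110)&(V>50)) if h else ((S<75)&(V>110))
    w=np.zeros_like(m); w[max(0,int(v)-win):int(v)+win,max(0,int(u)-win):int(u)+win]=1
    m=(m&w.astype(bool)).astype(np.uint8)
    c,_=cv2.findContours(m,cv2.RETR_EXTERNAL,cv2.CHAIN_APPROX_NONE); c=max(c,key=len)[:,0]
    P=np.array([onz(im,a,b,z)[:2] for a,b in c]); o=ray(im,280,210)[0][:2]
    r=P.mean(0)-o; r/=np.linalg.norm(r); t=np.array([-r[1],r[0]])
    lat=P@t; rad=P@r
    w=np.ptp(lat); ctr=r*(rad.max()+.001-D/2000)+t*(lat.max()+lat.min())/2
    return ctr,w*1000,np.ptp(rad)*1000
E
python3 - <<'E'
from h import *
t=bot.read_camera('top'); s=bot.read_camera('side')
for k in 'abcde':
    c,w,r=lid(t,k); print(k,c.round(4),w.round(),r.round(),'rad',np.hypot(*c).round(3),'az',np.arctan2(c[1],c[0]).round(2))
for n,(u,v) in {'red':(160,162),'purple':(280,205),'tin':(178,236),'soap':(253,260),'match':(213,257),'house':(168,271),'rackcorner':(397,250),'c1':(313,219),'c2':(358,209),'c3':(368,255),'c4':(322,265),'pot':(250,330)}.items():
    print(n,onz(t,u,v,.04).round(3))
print('rack',onz(t,397,250,.19).round(3))
b=save('top','pics/x.png',t)
A=cv2.resize(cv2.imread('pics/x.png')[190:285,290:390],None,fx=5,fy=5,interpolation=2)
save('side','pics/y.png',s);B=cv2.resize(cv2.imread('pics/y.png')[185:240,265:345],None,fx=6,fy=6,interpolation=2)
C=np.zeros((475+330,500,3),np.uint8);C[:475]=A;C[475:,:480]=B
cv2.imwrite('pics/c1.png',cv2.resize(C,None,fx=.74,fy=.74))
# plane points
E
```

```text
Traceback (most recent call last):
  File "h.py", line 27, in lid
    c,_=cv2.findContours(m,cv2.RETR_EXTERNAL,cv2.CHAIN_APPROX_NONE); c=max(c,key=len)[:,0]
                                                                       ~~~^^^^^^^^^^^
ValueError: max() iterable argument is empty
```

```bash
python3 - <<'E'
from h import *
t=bot.read_camera('top'); h=cv2.cvtColor(t['pixels'],cv2.COLOR_RGB2HSV)
for k,(u,v) in SEED.items(): print(k,[h[v+d,u].tolist() for d in (-13,-10,-6,0,6,10,13)])
E
```

```text
a [[100, 50, 123], [103, 92, 86], [100, 103, 194], [101, 97, 194], [101, 92, 189], [101, 84, 160], [103, 61, 175]]
b [[18, 210, 198], [21, 254, 175], [30, 255, 250], [30, 253, 251], [30, 255, 250], [25, 239, 180], [10, 194, 166]]
c [[9, 201, 114], [9, 196, 87], [11, 203, 196], [12, 186, 246], [11, 188, 246], [11, 189, 241], [10, 195, 162]]
d [[9, 194, 101], [69, 132, 81], [66, 120, 108], [68, 123, 179], [66, 119, 182], [11, 163, 39], [8, 201, 113]]
e [[10, 180, 85], [9, 188, 95], [20, 83, 173], [43, 7, 251], [43, 7, 251], [9, 192, 53], [10, 180, 112]]
```

```bash
sed -i 's/(100,118),70/(92,118),70/;s/(22,34),65/(17,36),65/;s/(60,88),55/(45,90),55/;s/S>110)&(V>50)/S>(30 if k in "ad" else 110))\&(V>(140 if k=="c" else 40))/;s/(S<75)&(V>110)/(S<110)\&(V>90)/' h.py
python3 - <<'E'
from h import *
t=bot.read_camera('top'); s=bot.read_camera('side')
for k in 'abcde':
    c,w,r=lid(t,k); print(k,c.round(4),w.round(),r.round(),'rad',np.hypot(*c).round(3),'az',np.arctan2(c[1],c[0]).round(2))
for n,(u,v) in {'red':(160,162),'purple':(280,205),'tin':(178,236),'soap':(253,260),'match':(213,257),'house':(168,271),'c1':(313,219),'c2':(358,209),'c3':(368,255),'c4':(322,265),'pot':(250,330)}.items():
    print(n,onz(t,u,v,.04).round(3))
print('rack',onz(t,397,250,.19).round(3))
b=save('top','pics/x.png',t)
X=cv2.imread('pics/x.png')
A=cv2.resize(X[190:285,290:390],None,fx=4,fy=4,interpolation=2)
A2=cv2.resize(X[140:240,170:360],None,fx=4,fy=4,interpolation=2)
save('side','pics/y.png',s);B=cv2.resize(cv2.imread('pics/y.png')[190:240,265:345],None,fx=4.5,fy=4.5,interpolation=2)
C=np.zeros((800,800,3),np.uint8);C[:380,:400]=A;C[:225,420:780]=B;C[400:,:760]=A2
cv2.imwrite('pics/c1.png',cv2.resize(C,None,fx=.75,fy=.75))
E
```

```text
a [0.4883 0.2482] 67.0 68.0 rad 0.548 az 0.47
b [0.5749 0.3603] 65.0 67.0 rad 0.678 az 0.56
c [0.6199 0.2683] 108.0 109.0 rad 0.675 az 0.41
d [0.6479 0.1047] 53.0 52.0 rad 0.656 az 0.16
e [ 0.71   -0.0274] 105.0 59.0 rad 0.71 az -0.04
red [0.652 0.452 0.04 ]
purple [0.532 0.135 0.04 ]
tin [0.455 0.402 0.04 ]
soap [0.39  0.207 0.04 ]
match [0.399 0.311 0.04 ]
house [0.364 0.428 0.04 ]
c1 [0.493 0.05  0.04 ]
c2 [ 0.518 -0.069  0.04 ]
c3 [ 0.398 -0.091  0.04 ]
c4 [0.374 0.029 0.04 ]
pot [0.211 0.217 0.04 ]
rack [ 0.409 -0.122  0.19 ]
```

View pics/c1.png

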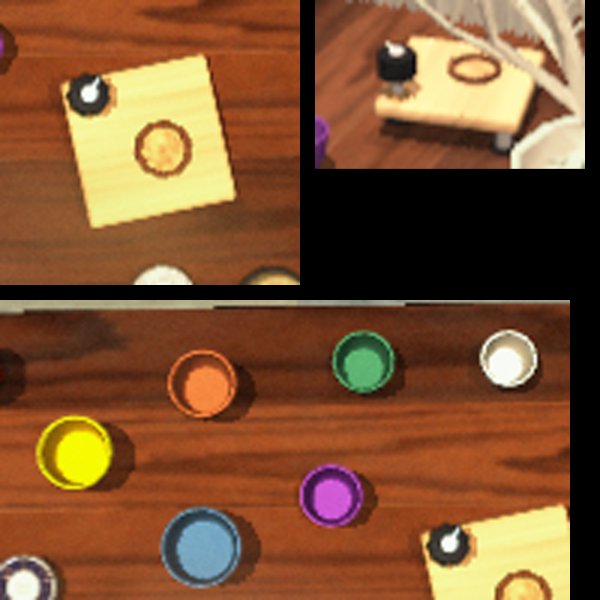

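```bash
python3 - <<'E'
from h import *
t=bot.read_camera('top'); s=bot.read_camera('side')
for n,(u,v) in {'c':(237.7,167.7),'e':(339.7,159.7)}.items(): print(n,onz(t,u,v,.046).round(4))
cs=[onz(t,u,v,.04)[:2] for u,v in [(310.7,218.3),(358.3,208.3),(368.7,256),(321,265.7)]]
cs=np.array(cs);o=cs.mean(0);print(cs.round(4),o.round(4),[np.linalg.norm(cs[i]-cs[i-1]).round(4) for i in range(4)])
# frame: c1=(+,+), c2=(+x,-y), c3=(-,-), c4=(-x,+y)
ex=(cs[0]+cs[1]-cs[2]-cs[3]);yaw=np.arctan2(ex[1],ex[0]);Rm=np.array([[np.cos(yaw),-np.sin(yaw)],[np.sin(yaw),np.cos(yaw)]])
print('yaw',yaw,'seat',o+Rm@[-.01,-.01],'ring px',onz(t,344.3,239.3,.046),'knob',o+Rm@[.047,.047])
k=o+Rm@[.047,.047]
for z in (.06,.07,.08,.09,.1): print(z,'top',np.round(proj(t,[*k,z]),1),'side',np.round(proj(s,[*k,z]),1))
for z in (0,.2,.3,.4,.5,.6,.7): print(z,'pot line side',np.round(proj(s,[.21,.217,z])),'top',np.round(proj(t,[.21,.217,z])))
for z in (.2,.3,.4,.5): print(z,[onz(t,u,v,z)[:2].round(2) for u,v in [(180,275),(235,275),(290,330),(170,340)]])
E
```

```text
c [0.6312 0.2444 0.046 ]
e [ 0.6481 -0.0237  0.046 ]
[[ 0.4954  0.0556]
 [ 0.5196 -0.0694]
 [ 0.3951 -0.0924]
 [ 0.3723  0.0316]] [ 0.4456 -0.0187] [np.float64(0.1254), np.float64(0.1273), np.float64(0.1266), np.float64(0.1262)]
yaw 0.18736622991674562 seat [ 0.43765948 -0.03034061] ring px [ 0.43918355 -0.02944155  0.046     ] knob [0.48304439 0.03627928]
0.06 top [318.9 222.3] side [289.8 212. ]
0.07 top [319.3 222. ] side [289.7 209.1]
0.08 top [319.7 221.7] side [289.7 206.1]
0.09 top [320.1 221.4] side [289.6 203.1]
0.1 top [320.5 221.1] side [289.6 200.1]
0 pot line side [358. 289.] top [251. 328.]
0.2 pot line side [363. 219.] top [243. 346.]
0.3 pot line side [366. 179.] top [238. 359.]
0.4 pot line side [369. 134.] top [231. 376.]
0.5 pot line side [373.  84.] top [221. 399.]
0.6 pot line side [378.  28.] top [207. 433.]
0.7 pot line side [383. -37.] top [185. 486.]
0.2 [array([0.36, 0.35]), array([0.36, 0.23]), array([0.24, 0.12]), array([0.22, 0.38])]
0.3 [array([0.37, 0.33]), array([0.37, 0.22]), array([0.26, 0.12]), array([0.25, 0.35])]
0.4 [array([0.37, 0.3 ]), array([0.37, 0.21]), array([0.28, 0.12]), array([0.27, 0.32])]
0.5 [array([0.38, 0.27]), array([0.38, 0.2 ]), array([0.3 , 0.12]), array([0.29, 0.29])]
```

```bash
cat >> h.py <<'E'
def plan(*pts):
    s=bot.read_state(); Rm=R.from_rotvec(s['tcp_rot']).as_matrix(); p=np.array(s['tool_pos'])
    print('t',round(s['time'],2),'p',p.round(4),'xt',Rm[:,0].round(3),'yt',Rm[:,1].round(3),'zt',Rm[:,2].round(3),'q',s['q'].round(2),'F',s['wrist_force'].round(1),'M',s['torque'].round(2),'w',round(s['width'],3),'g',round(s['grip_force'],1))
    for x in pts:
        d=Rm.T@(np.array(x)-p)*1000; n=int(np.ceil(abs(d).max()/41)); n=max(n,int(np.ceil(np.linalg.norm(d)/41.7)))
        print('->',x,'d',d.round(1),'n',n,'per',(d/max(n,1)).round(2)); p=np.array(x)
E
python3 -c "
from h import *
plan((.15,-.60,.54),(.33,-.28,.54),(.40,0,.54),(.483,.036,.40))"
```

```text
t 0.45 p [ 0.1498 -0.6581  0.4046] xt [0.975 0.222 0.   ] yt [ 0.222 -0.975 -0.   ] zt [-0.  0. -1.] q [-1.38  0.26  1.6  -0.    1.27 -0.04] F [-0.5 -0.1  0.2] M [0.05 0.01 0.01] w 1.0 g 0.0
-> (0.15, -0.6, 0.54) d [  13.1  -56.7 -135.4] n 4 per [  3.28 -14.17 -33.85]
-> (0.33, -0.28, 0.54) d [ 246.5 -272.1    0. ] n 9 per [ 2.739e+01 -3.023e+01  1.000e-02]
-> (0.4, 0, 0.54) d [ 130.4 -257.5    0. ] n 7 per [ 1.863e+01 -3.678e+01  1.000e-02]
-> (0.483, 0.036, 0.4) d [ 88.9 -16.7 140. ] n 4 per [22.23 -4.16 35.  ]
```

Emit:
drive_tool(
  increments=[
    {"delta_pos": [3,-14,-34],"turn": 0,"jaw": 1},
    {"delta_pos": [3,-14,-34],"turn": 0,"jaw": 1},
    {"delta_pos": [3,-14,-34],"turn": 0,"jaw": 1},
    {"delta_pos": [3,-14,-34],"turn": 0,"jaw": 1},
    {"delta_pos": [25,-27,0],"turn": 0,"jaw": 1},
    {"delta_pos": [25,-27,0],"turn": 0,"jaw": 1},
    {"delta_pos": [25,-27,0],"turn": 0,"jaw": 1},
    {"delta_pos": [25,-27,0],"turn": 0,"jaw": 1},
  ],
)

```text
time: 1.12
tool_pos: [0.2229, -0.4719, 0.5412]
tcp_rot: [3.121, 0.349, 0.001]
wrist_force: [0.7, 0.4, -0.2]
width: 0.993
grip_force: 0.0
```

Emit:
drive_tool(
  increments=[
    {"delta_pos": [25,-27,0],"turn": 0,"jaw": 1},
    {"delta_pos": [25,-27,0],"turn": 0,"jaw": 1},
    {"delta_pos": [25,-27,0],"turn": 0,"jaw": 1},
    {"delta_pos": [25,-27,0],"turn": 0,"jaw": 1},
    {"delta_pos": [25,-27,0],"turn": 0,"jaw": 1},
    {"delta_pos": [25,-27,0],"turn": 0,"jaw": 1},
    {"delta_pos": [0,0,0],"turn": 0,"jaw": 1},
  ],
)

```text
time: 1.7
tool_pos: [0.3349, -0.2776, 0.5413]
tcp_rot: [-3.119, -0.36, -0.005]
wrist_force: [0.2, -0.1, 0.2]
width: 1.0
grip_force: 0.0
```

```bash
python3 -c "
from h import *
plan((.40,0,.54),(.483,.036,.40))"
```

```text
t 1.7 p [ 0.3349 -0.2776  0.5413] xt [0.974 0.228 0.003] yt [ 0.228 -0.974 -0.001] zt [ 0.003  0.002 -1.   ] q [-0.75 -0.26  1.88  0.    1.52  0.59] F [ 0.2 -0.1  0.2] M [0.02 0.01 0.03] w 1.0 g 0.0
-> (0.4, 0, 0.54) d [ 126.7 -255.4    2.1] n 7 per [ 18.09 -36.49   0.29]
-> (0.483, 0.036, 0.4) d [ 88.6 -16.  140.3] n 4 per [22.14 -3.99 35.08]
```

Emit:
drive_tool(
  increments=[
    {"delta_pos": [18,-36.5,0],"turn": 0,"jaw": 1},
    {"delta_pos": [18,-36.5,0],"turn": 0,"jaw": 1},
    {"delta_pos": [18,-36.5,0],"turn": 0,"jaw": 1},
    {"delta_pos": [18,-36.5,0],"turn": 0,"jaw": 1},
    {"delta_pos": [18,-36.5,0],"turn": 0,"jaw": 1},
    {"delta_pos": [18,-36.5,0],"turn": 0,"jaw": 1},
    {"delta_pos": [18,-36.5,0],"turn": 0,"jaw": 1},
  ],
)

```text
time: 2.28
tool_pos: [0.3988, -0.0034, 0.5412]
tcp_rot: [3.121, 0.35, 0.003]
wrist_force: [1.0, -1.1, -0.9]
width: 0.998
grip_force: 0.0
```

Emit:
drive_tool(
  increments=[
    {"delta_pos": [22,-4,35],"turn": 0,"jaw": 1},
    {"delta_pos": [22,-4,35],"turn": 0,"jaw": 1},
    {"delta_pos": [22,-4,35],"turn": 0,"jaw": 1},
    {"delta_pos": [22,-4,35],"turn": 0,"jaw": 1},
    {"delta_pos": [0,0,0],"turn": -0.125,"jaw": 1},
    {"delta_pos": [0,0,0],"turn": -0.125,"jaw": 1},
    {"delta_pos": [0,0,0],"turn": -0.125,"jaw": 1},
    {"delta_pos": [0,0,0],"turn": -0.125,"jaw": 1},
  ],
)

```text
time: 2.95
tool_pos: [0.4816, 0.0298, 0.4001]
tcp_rot: [-2.934, -1.122, 0.002]
wrist_force: [-0.2, 0.2, -0.1]
width: 0.999
grip_force: 0.0
```

Emit:
drive_tool(
  increments=[
    {"delta_pos": [0,0,0],"turn": -0.125,"jaw": 1},
    {"delta_pos": [0,0,0],"turn": -0.125,"jaw": 1},
    {"delta_pos": [0,0,0],"turn": -0.125,"jaw": 1},
    {"delta_pos": [0,0,0],"turn": -0.125,"jaw": 1},
    {"delta_pos": [0,0,0],"turn": -0.125,"jaw": 1},
    {"delta_pos": [0,0,0],"turn": -0.125,"jaw": 1},
    {"delta_pos": [0,0,0],"turn": -0.125,"jaw": 1},
    {"delta_pos": [0,0,0],"turn": -0.125,"jaw": 1},
  ],
)

```text
time: 3.62
tool_pos: [0.4814, 0.0297, 0.4008]
tcp_rot: [2.038, 2.391, 0.0]
wrist_force: [-0.6, 0.1, 0.4]
width: 0.996
grip_force: 0.0
```

Emit:
drive_tool(
  increments=[
    {"delta_pos": [0,0,0],"turn": -0.125,"jaw": 1},
    {"delta_pos": [0,0,0],"turn": -0.125,"jaw": 1},
    {"delta_pos": [0,0,0],"turn": -0.125,"jaw": 1},
    {"delta_pos": [0,0,0],"turn": -0.125,"jaw": 1},
    {"delta_pos": [0,0,0],"turn": -0.125,"jaw": 1},
    {"delta_pos": [0,0,0],"turn": -0.125,"jaw": 1},
    {"delta_pos": [0,0,0],"turn": -0.125,"jaw": 1},
    {"delta_pos": [0,0,0],"turn": -0.125,"jaw": 1},
  ],
)

```text
time: 4.28
tool_pos: [0.4814, 0.0297, 0.4009]
tcp_rot: [0.642, 3.075, -0.0]
wrist_force: [-0.4, 0.1, -0.2]
width: 0.999
grip_force: 0.0
```

Emit:
drive_tool(
  increments=[
    {"delta_pos": [0,0,0],"turn": -0.125,"jaw": 1},
    {"delta_pos": [0,0,0],"turn": -0.125,"jaw": 1},
    {"delta_pos": [0,0,0],"turn": -0.125,"jaw": 1},
    {"delta_pos": [0,0,0],"turn": -0.125,"jaw": 1},
    {"delta_pos": [0,0,0],"turn": -0.125,"jaw": 1},
    {"delta_pos": [0,0,0],"turn": -0.125,"jaw": 1},
    {"delta_pos": [0,0,0],"turn": -0.125,"jaw": 1},
    {"delta_pos": [0,0,0],"turn": -0.125,"jaw": 1},
  ],
)

```text
time: 4.95
tool_pos: [0.4814, 0.0297, 0.4008]
tcp_rot: [-0.911, 3.006, -0.0]
wrist_force: [-0.4, -0.0, -1.1]
width: 1.002
grip_force: 0.0
```

```bash
python3 -c "
from h import *
plan((.483,.036,.30),(.483,.036,.233))"
```

```text
t 4.95 p [0.4814 0.0297 0.4008] xt [-0.832 -0.555 -0.   ] yt [-0.555  0.832 -0.   ] zt [ 0. -0. -1.] q [ 0.01 -0.1   2.01 -0.    1.24 -2.15] F [-0.4 -0.  -1.1] M [ 0.02  0.05 -0.  ] w 1.002 g 0.0
-> (0.483, 0.036, 0.3) d [ -4.8   4.4 100.8] n 3 per [-1.6   1.48 33.61]
-> (0.483, 0.036, 0.233) d [ 0.  0. 67.] n 2 per [1.00e-02 1.00e-02 3.35e+01]
```

Emit:
drive_tool(
  increments=[
    {"delta_pos": [-1.6,1.5,33],"turn": 0,"jaw": 1},
    {"delta_pos": [-1.6,1.5,33],"turn": 0,"jaw": 1},
    {"delta_pos": [-1.6,1.5,33],"turn": 0,"jaw": 1},
    {"delta_pos": [0,0,20],"turn": -0.11,"jaw": 1},
    {"delta_pos": [0,0,20],"turn": -0.11,"jaw": 1},
    {"delta_pos": [0,0,15],"turn": -0.11,"jaw": 1},
    {"delta_pos": [0,0,12],"turn": 0,"jaw": 1},
    {"delta_pos": [0,0,0],"turn": 0,"jaw": 1},
  ],
)

```text
time: 5.62
tool_pos: [0.4814, 0.0361, 0.232]
tcp_rot: [1.381, -2.816, -0.003]
wrist_force: [-1.2, 0.1, -0.5]
width: 1.001
grip_force: 0.0
```

```bash
python3 - <<'E'
from h import *
plan((.483,.036,.233))
t=save('top','pics/a.png'); s=save('side','pics/b.png')
A=cv2.imread('pics/a.png')[160:290,260:400];B=cv2.imread('pics/b.png')[120:250,230:370]
cv2.imwrite('pics/v1.png',cv2.resize(np.hstack([A,B]),None,fx=2.8,fy=2.8))
E
```

```text
t 5.62 p [0.4814 0.0361 0.232 ] xt [-0.612 -0.791  0.003] yt [-0.791  0.612  0.004] zt [-0.005 -0.    -1.   ] q [ 0.02  0.08  2.16 -0.    0.9  -2.46] F [-1.2  0.1 -0.5] M [ 0.01 -0.04  0.05] w 1.001 g 0.0
-> (0.483, 0.036, 0.233) d [-0.9 -1.3 -1. ] n 1 per [-0.9  -1.26 -1.02]
```

View pics/v1.png

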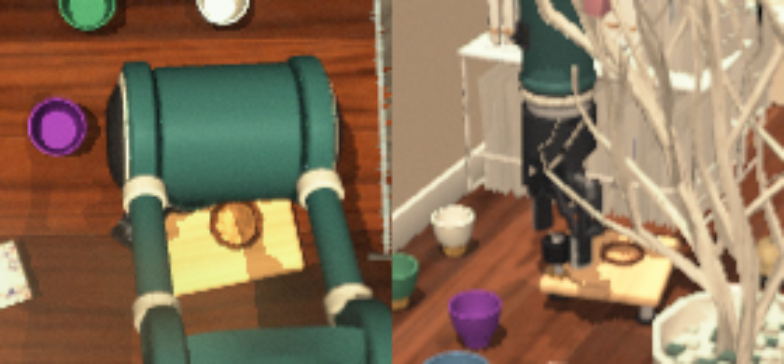

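Emit:
drive_tool(
  increments=[
    {"delta_pos": [-0.5,-1,0],"turn": 0,"jaw": 0.3},
    {"delta_pos": [0,0,0],"turn": 0,"jaw": -0.3},
    {"delta_pos": [0,0,0],"turn": 0,"jaw": -0.6},
    {"delta_pos": [0,0,0],"turn": 0,"jaw": -1},
    {"delta_pos": [0,0,0],"turn": 0,"jaw": -1},
    {"delta_pos": [0,0,0],"turn": 0,"jaw": -1},
    {"delta_pos": [0,0,0],"turn": 0,"jaw": -1},
    {"delta_pos": [0,0,0],"turn": 0,"jaw": -1},
  ],
  grip_force=25,
)

```text
time: 6.38
tool_pos: [0.4846, 0.0362, 0.2356]
tcp_rot: [-1.383, 2.819, -0.002]
wrist_force: [0.4, -0.5, 5.9]
width: 0.41
grip_force: 26.4
```

```bash
python3 - <<'E'
from h import *
plan()
s=bot.read_camera('side')
for z in (.05,.06,.07,.08): print(z,np.round(proj(s,[.447,.062,z]),1))
E
```

```text
t 6.38 p [0.4846 0.0362 0.2356] xt [-0.612 -0.791 -0.001] yt [-0.791  0.612 -0.002] zt [ 0.002 -0.    -1.   ] q [ 0.02  0.08  2.16 -0.    0.9  -2.46] F [ 0.4 -0.5  5.9] M [-0.15  0.11  0.04] w 0.41 g 26.4
0.05 [297.1 221.6]
0.06 [297.1 218.6]
0.07 [297.  215.6]
0.08 [297.  212.6]
```

Emit:
drive_tool(
  increments=[
    {"delta_pos": [0,0,0.3],"turn": 0.12,"jaw": -1},
    {"delta_pos": [0,0,0.3],"turn": 0.12,"jaw": -1},
    {"delta_pos": [0,0,0.3],"turn": 0.12,"jaw": -1},
    {"delta_pos": [0,0,0.3],"turn": 0.12,"jaw": -1},
    {"delta_pos": [0,0,0.3],"turn": 0.12,"jaw": -1},
    {"delta_pos": [0,0,0.3],"turn": 0.12,"jaw": -1},
    {"delta_pos": [0,0,0.3],"turn": 0.12,"jaw": -1},
    {"delta_pos": [0,0,0.3],"turn": 0.12,"jaw": -1},
  ],
)

```text
time: 7.1
tool_pos: [0.4843, 0.0367, 0.2332]
tcp_rot: [0.085, 3.139, 0.002]
wrist_force: [-1.0, 2.1, 6.5]
width: 0.411
grip_force: 26.6
```

Emit:
drive_tool(
  increments=[
    {"delta_pos": [0,0,0.3],"turn": 0.12,"jaw": -1},
    {"delta_pos": [0,0,0.3],"turn": 0.12,"jaw": -1},
    {"delta_pos": [0,0,0.3],"turn": 0.12,"jaw": -1},
    {"delta_pos": [0,0,0.3],"turn": 0.12,"jaw": -1},
    {"delta_pos": [0,0,0.3],"turn": 0.12,"jaw": -1},
    {"delta_pos": [0,0,0.3],"turn": 0.12,"jaw": -1},
    {"delta_pos": [0,0,0.3],"turn": 0.12,"jaw": -1},
    {"delta_pos": [0,0,0.3],"turn": 0.12,"jaw": -1},
  ],
)

```text
time: 7.77
tool_pos: [0.4847, 0.0373, 0.2308]
tcp_rot: [1.526, 2.745, 0.005]
wrist_force: [0.1, 5.4, 5.0]
width: 0.41
grip_force: 26.5
```

```bash
python3 -c "
from h import *
plan()"
```

```text
t 7.77 p [0.4847 0.0373 0.2308] xt [-0.528  0.849  0.001] yt [0.849 0.528 0.003] zt [ 0.002  0.003 -1.   ] q [ 0.02  0.09  2.16  0.    0.89 -0.53] F [0.1 5.4 5. ] M [ 0.89 -0.06  0.08] w 0.41 g 26.5
```

Emit:
drive_tool(
  increments=[
    {"delta_pos": [0,0,0.3],"turn": 0.12,"jaw": -1},
    {"delta_pos": [0,0,0.3],"turn": 0.12,"jaw": -1},
    {"delta_pos": [0,0,0.3],"turn": 0.12,"jaw": -1},
    {"delta_pos": [0,0,0.3],"turn": 0.12,"jaw": -1},
    {"delta_pos": [0,0,0.3],"turn": 0.12,"jaw": -1},
    {"delta_pos": [0,0,0.3],"turn": 0.12,"jaw": -1},
    {"delta_pos": [0,0,0.3],"turn": 0.12,"jaw": -1},
    {"delta_pos": [0,0,0.3],"turn": 0.12,"jaw": -1},
  ],
)

```text
time: 8.43
tool_pos: [0.4852, 0.0373, 0.2285]
tcp_rot: [2.622, 1.731, 0.008]
wrist_force: [3.6, 5.0, 2.6]
width: 0.409
grip_force: 26.2
```

Emit:
drive_tool(
  increments=[
    {"delta_pos": [0,0,0.3],"turn": 0.12,"jaw": -1},
    {"delta_pos": [0,0,0.3],"turn": 0.12,"jaw": -1},
    {"delta_pos": [0,0,0.3],"turn": 0.12,"jaw": -1},
    {"delta_pos": [0,0,0.3],"turn": 0.12,"jaw": -1},
    {"delta_pos": [0,0,0.3],"turn": 0.12,"jaw": -1},
    {"delta_pos": [0,0,0.3],"turn": 0.12,"jaw": -1},
    {"delta_pos": [0,0,0.3],"turn": 0.12,"jaw": -1},
    {"delta_pos": [0,0,0.3],"turn": 0.12,"jaw": -1},
  ],
)

```text
time: 9.1
tool_pos: [0.4856, 0.0368, 0.2261]
tcp_rot: [-3.124, -0.325, -0.009]
wrist_force: [4.5, 2.5, 0.5]
width: 0.405
grip_force: 26.1
```

Emit:
drive_tool(
  increments=[
    {"delta_pos": [0,0,0.3],"turn": 0.12,"jaw": -1},
    {"delta_pos": [0,0,0.3],"turn": 0.12,"jaw": -1},
    {"delta_pos": [0,0,0.3],"turn": 0.12,"jaw": -1},
    {"delta_pos": [0,0,0.3],"turn": 0.12,"jaw": -1},
    {"delta_pos": [0,0,0.3],"turn": 0.12,"jaw": -1},
    {"delta_pos": [0,0,0.3],"turn": 0.12,"jaw": -1},
    {"delta_pos": [0,0,0.3],"turn": 0.12,"jaw": -1},
    {"delta_pos": [0,0,0],"turn": 0,"jaw": -1},
  ],
)

```text
time: 9.77
tool_pos: [0.4855, 0.0363, 0.224]
tcp_rot: [-2.986, 0.972, -0.007]
wrist_force: [4.1, -1.2, 3.0]
width: 0.408
grip_force: 26.2
```

```bash
python3 -c "
from h import *
plan()"
```

```text
t 9.77 p [0.4855 0.0363 0.224 ] xt [ 0.809 -0.588  0.004] yt [-0.588 -0.809 -0.003] zt [ 0.005  0.    -1.   ] q [ 0.02  0.1   2.16 -0.    0.87  2.22] F [ 4.1 -1.2  3. ] M [-0.09 -0.68 -0.05] w 0.408 g 26.2
```

Emit:
drive_tool(
  increments=[
    {"delta_pos": [0,0,0],"turn": 0,"jaw": 0},
    {"delta_pos": [0,0,0],"turn": 0,"jaw": 0.4},
    {"delta_pos": [0,0,0],"turn": 0,"jaw": 0.4},
    {"delta_pos": [0,0,0],"turn": -0.12,"jaw": 0.4},
    {"delta_pos": [0,0,0],"turn": -0.12,"jaw": 0.4},
    {"delta_pos": [0,0,0],"turn": -0.12,"jaw": 0.4},
    {"delta_pos": [0,0,0],"turn": -0.12,"jaw": 0.4},
    {"delta_pos": [0,0,0],"turn": -0.12,"jaw": 0.4},
  ],
)

```text
time: 10.43
tool_pos: [0.4831, 0.0363, 0.2222]
tcp_rot: [-3.141, 0.029, 0.004]
wrist_force: [-0.4, -0.3, 0.4]
width: 0.696
grip_force: 0.0
```

Emit:
drive_tool(
  increments=[
    {"delta_pos": [0,0,0],"turn": -0.12,"jaw": 0.4},
    {"delta_pos": [0,0,0],"turn": -0.12,"jaw": 0.4},
    {"delta_pos": [0,0,0],"turn": -0.12,"jaw": 0.4},
    {"delta_pos": [0,0,0],"turn": -0.12,"jaw": 0.4},
    {"delta_pos": [0,0,0],"turn": -0.12,"jaw": 0.4},
    {"delta_pos": [0,0,0],"turn": -0.12,"jaw": 0.4},
    {"delta_pos": [0,0,0],"turn": -0.12,"jaw": 0.4},
    {"delta_pos": [0,0,0],"turn": -0.12,"jaw": 0.4},
  ],
)

```text
time: 11.1
tool_pos: [0.4831, 0.0363, 0.2222]
tcp_rot: [-2.799, -1.424, 0.003]
wrist_force: [0.1, 0.7, -0.6]
width: 0.705
grip_force: 0.0
```

Emit:
drive_tool(
  increments=[
    {"delta_pos": [0,0,0],"turn": -0.12,"jaw": 0.4},
    {"delta_pos": [0,0,0],"turn": -0.12,"jaw": 0.4},
    {"delta_pos": [0,0,0],"turn": -0.12,"jaw": 0.4},
    {"delta_pos": [0,0,0],"turn": -0.12,"jaw": 0.4},
    {"delta_pos": [0,0,0],"turn": -0.12,"jaw": 0.4},
    {"delta_pos": [0,0,0],"turn": -0.12,"jaw": 0.4},
    {"delta_pos": [0,0,0],"turn": -0.12,"jaw": 0.4},
    {"delta_pos": [0,0,0],"turn": -0.12,"jaw": 0.4},
  ],
)

```text
time: 11.77
tool_pos: [0.4831, 0.0363, 0.2222]
tcp_rot: [-1.825, -2.555, 0.002]
wrist_force: [0.1, -0.9, -0.4]
width: 0.701
grip_force: 0.0
```

Emit:
drive_tool(
  increments=[
    {"delta_pos": [0,0,0],"turn": 0,"jaw": 0},
    {"delta_pos": [0,0,0],"turn": 0,"jaw": -1},
    {"delta_pos": [0,0,0],"turn": 0,"jaw": -1},
    {"delta_pos": [0,0,0],"turn": 0,"jaw": -1},
    {"delta_pos": [0,0,0],"turn": 0,"jaw": -1},
    {"delta_pos": [0,0,0],"turn": 0,"jaw": -1},
  ],
)

```text
time: 12.27
tool_pos: [0.4847, 0.0366, 0.2233]
tcp_rot: [1.837, 2.547, 0.003]
wrist_force: [4.6, 2.9, -2.7]
width: 0.411
grip_force: 27.6
```

Emit:
drive_tool(
  increments=[
    {"delta_pos": [0,0,0.3],"turn": 0.12,"jaw": -1},
    {"delta_pos": [0,0,0.3],"turn": 0.12,"jaw": -1},
    {"delta_pos": [0,0,0.3],"turn": 0.12,"jaw": -1},
    {"delta_pos": [0,0,0.3],"turn": 0.12,"jaw": -1},
    {"delta_pos": [0,0,0.3],"turn": 0.12,"jaw": -1},
    {"delta_pos": [0,0,0.3],"turn": 0.12,"jaw": -1},
    {"delta_pos": [0,0,0.3],"turn": 0.12,"jaw": -1},
  ],
)

```text
time: 12.85
tool_pos: [0.4844, 0.0359, 0.2216]
tcp_rot: [2.717, 1.573, -0.001]
wrist_force: [-0.1, -2.5, 5.5]
width: 0.411
grip_force: 28.3
```

```bash
python3 -c "
from h import *
plan()"
```

```text
t 12.85 p [0.4844 0.0359 0.2216] xt [ 0.498  0.867 -0.001] yt [ 0.867 -0.498  0.002] zt [ 0.001 -0.002 -1.   ] q [ 0.02  0.1   2.17 -0.    0.87  0.55] F [-0.1 -2.5  5.5] M [-0.2  -0.25  0.78] w 0.411 g 28.3
```

Emit:
drive_tool(
  increments=[
    {"delta_pos": [0,0,0],"turn": 0.06,"jaw": -1},
    {"delta_pos": [0,0,0],"turn": 0.06,"jaw": -1},
    {"delta_pos": [0,0,0],"turn": 0.06,"jaw": -1},
    {"delta_pos": [0,0,0],"turn": 0,"jaw": -1},
  ],
)

```text
time: 13.18
tool_pos: [0.4844, 0.0361, 0.2215]
tcp_rot: [2.846, 1.328, 0.001]
wrist_force: [1.7, -1.2, 4.1]
width: 0.41
grip_force: 28.2
```

```bash
python3 -c "
from h import *
plan()"
```

```text
t 13.18 p [0.4844 0.0361 0.2215] xt [ 0.643  0.766 -0.   ] yt [ 0.766 -0.643  0.002] zt [ 0.001 -0.001 -1.   ] q [ 0.02  0.1   2.17 -0.    0.87  0.72] F [ 1.7 -1.2  4.1] M [-0.14 -0.22  0.58] w 0.41 g 28.2
```

Emit:
drive_tool(
  increments=[
    {"delta_pos": [0,0,0],"turn": -0.05,"jaw": -0.1},
    {"delta_pos": [0,0,0],"turn": 0,"jaw": 0.5},
    {"delta_pos": [0,0,0],"turn": 0,"jaw": 1},
    {"delta_pos": [0,0,0],"turn": 0,"jaw": 1},
    {"delta_pos": [0,0,-35],"turn": 0,"jaw": 1},
    {"delta_pos": [0,0,-40],"turn": 0,"jaw": 1},
    {"delta_pos": [0,0,-40],"turn": 0.125,"jaw": 1},
    {"delta_pos": [0,0,-40],"turn": 0.125,"jaw": 1},
  ],
)

```text
time: 13.85
tool_pos: [0.4833, 0.0362, 0.3769]
tcp_rot: [-2.968, -1.028, 0.003]
wrist_force: [0.7, 0.2, -0.5]
width: 1.003
grip_force: 0.0
```

Emit:
drive_tool(
  increments=[
    {"delta_pos": [0,0,-40],"turn": 0.125,"jaw": 1},
    {"delta_pos": [0,0,-35],"turn": 0.125,"jaw": 1},
    {"delta_pos": [0,0,0],"turn": 0.125,"jaw": 1},
    {"delta_pos": [0,0,0],"turn": 0.125,"jaw": 1},
  ],
)

```text
time: 14.18
tool_pos: [0.4846, 0.0362, 0.4546]
tcp_rot: [3.13, 0.262, 0.01]
wrist_force: [-0.5, -0.1, -0.9]
width: 0.995
grip_force: 0.0
```

```bash
python3 - <<'E'
from h import *
plan((.51,.15,.45),(.488,.248,.45))
t=save('top','pics/a2.png'); s=save('side','pics/b2.png')
cv2.imwrite('pics/v2.png',np.hstack([cv2.imread('pics/a2.png')[130:410,140:430],cv2.imread('pics/b2.png')[0:280,200:530]]))
E
```

```text
t 14.18 p [0.4846 0.0362 0.4546] xt [0.986 0.166 0.006] yt [ 0.166 -0.986  0.001] zt [ 0.007  0.    -1.   ] q [ 0.02 -0.13  1.93  0.    1.33  1.43] F [-0.5 -0.1 -0.9] M [-0.02  0.02 -0.03] w 0.995 g 0.0
-> (0.51, 0.15, 0.45) d [  43.9 -108.     4.8] n 3 per [ 14.64 -35.99   1.61]
-> (0.488, 0.248, 0.45) d [-5.400e+00 -1.003e+02 -1.000e-01] n 3 per [ -1.81 -33.43  -0.04]
```

View pics/v2.png

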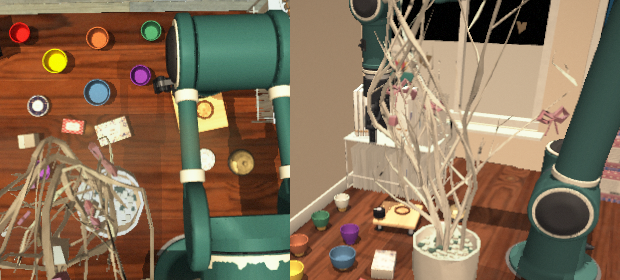

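Emit:
drive_tool(
  increments=[
    {"delta_pos": [14,-36,0],"turn": 0,"jaw": 1},
    {"delta_pos": [14,-36,0],"turn": 0,"jaw": 1},
    {"delta_pos": [14,-36,0],"turn": 0,"jaw": 1},
    {"delta_pos": [-1,-25,0],"turn": 0,"jaw": 1},
    {"delta_pos": [-1,-25,0],"turn": 0,"jaw": 1},
    {"delta_pos": [-2,-25,0],"turn": 0,"jaw": 1},
    {"delta_pos": [-2,-25,0],"turn": 0,"jaw": 1},
  ],
)

```text
time: 14.87
tool_pos: [0.4828, 0.2485, 0.4494]
tcp_rot: [3.128, 0.279, -0.004]
wrist_force: [-0.7, -0.4, 0.1]
width: 1.0
grip_force: 0.0
```

```bash
python3 - <<'E'
from h import *
plan((.488,.248,.30)); print(bot.read_state()['joint_torque'].round(2))
t=save('top','pics/a3.png'); s=save('side','pics/b3.png')
cv2.imwrite('pics/v3.png',np.hstack([cv2.imread('pics/a3.png')[130:410,140:430],cv2.imread('pics/b3.png')[0:280,200:530]]))
E
```

```text
t 14.87 p [0.4828 0.2485 0.4494] xt [ 0.984  0.177 -0.003] yt [ 0.177 -0.984  0.001] zt [-0.002 -0.001 -1.   ] q [ 0.43 -0.01  1.83 -0.    1.33  1.82] F [-0.7 -0.4  0.1] M [0.01 0.03 0.01] w 1.0 g 0.0
-> (0.488, 0.248, 0.3) d [  5.4   1.3 149.4] n 4 per [ 1.35  0.33 37.35]
[ -2.5  -37.5  -36.74   0.04   0.11  -0.57]
```

View pics/v3.png

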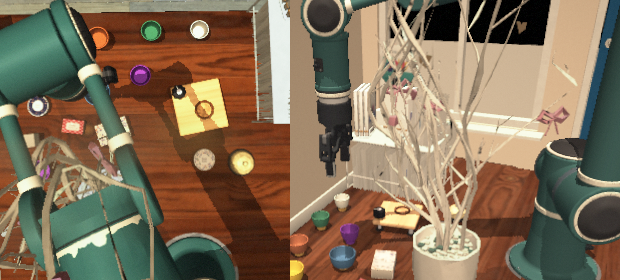

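Emit:
drive_tool(
  increments=[
    {"delta_pos": [1.3,0.3,37],"turn": 0,"jaw": 1},
    {"delta_pos": [1.3,0.3,37],"turn": 0,"jaw": 1},
    {"delta_pos": [1.3,0.3,37],"turn": 0,"jaw": 1},
    {"delta_pos": [1.3,0.3,37],"turn": 0,"jaw": 1},
    {"delta_pos": [0,0,40],"turn": 0,"jaw": 1},
    {"delta_pos": [0,0,0],"turn": 0,"jaw": 1},
  ],
)

```text
time: 15.47
tool_pos: [0.4844, 0.2443, 0.2536]
tcp_rot: [3.123, 0.275, -0.026]
wrist_force: [-2.7, -1.1, -1.8]
width: 0.996
grip_force: 0.0
```

```bash
python3 - <<'E'
from h import *
plan((.4883,.2482,.1995)); print(bot.read_state()['joint_torque'].round(2))
s=save('side','pics/b4.png')
cv2.imwrite('pics/v4.png',cv2.resize(cv2.imread('pics/b4.png')[140:290,180:340],None,fx=3.5,fy=3.5,interpolation=2))
E
```

```text
t 15.47 p [0.4844 0.2443 0.2536] xt [ 0.984  0.175 -0.017] yt [ 0.175 -0.985  0.005] zt [-0.016 -0.008 -1.   ] q [ 0.42  0.17  2.02 -0.    0.97  1.82] F [-2.7 -1.1 -1.8] M [-0.02  0.06  0.03] w 0.996 g 0.0
-> (0.4883, 0.2482, 0.1995) d [ 5.5 -3.4 54. ] n 2 per [ 2.73 -1.7  26.98]
[ -0.09 -45.17 -38.19   0.    -1.62  -0.  ]
```

View pics/v4.png

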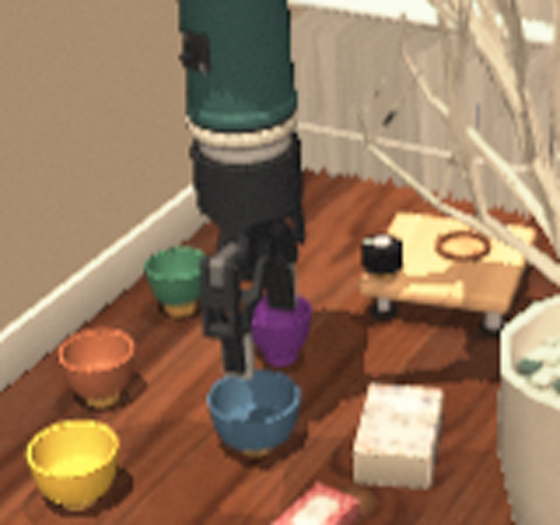

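Emit:
drive_tool(
  increments=[
    {"delta_pos": [3,-2,15],"turn": 0,"jaw": 1},
    {"delta_pos": [0,0,0],"turn": 0,"jaw": 1},
    {"delta_pos": [0,0,0],"turn": 0,"jaw": 1},
    {"delta_pos": [0,0,0],"turn": 0,"jaw": 1},
  ],
)

```text
time: 15.85
tool_pos: [0.4924, 0.2498, 0.2504]
tcp_rot: [-3.129, -0.273, -0.005]
wrist_force: [-0.7, -0.4, 0.2]
width: 1.0
grip_force: 0.0
```

```bash
python3 - <<'E'
from h import *
plan((.4883,.2482,.1995)); print(bot.read_state()['joint_torque'].round(2))
E
```

```text
t 15.85 p [0.4924 0.2498 0.2504] xt [0.985 0.173 0.003] yt [ 0.173 -0.985 -0.001] zt [ 0.003  0.001 -1.   ] q [ 0.42  0.18  2.01 -0.    0.95  1.82] F [-0.7 -0.4  0.2] M [ 0.   -0.02 -0.01] w 1.0 g 0.0
-> (0.4883, 0.2482, 0.1995) d [-4.4  0.9 50.8] n 2 per [-2.21  0.44 25.42]
[-2.000e-02 -4.059e+01 -3.071e+01 -0.000e+00  3.000e-02 -1.000e-02]
```

Emit:
drive_tool(
  increments=[
    {"delta_pos": [-2.2,0.5,20],"turn": 0,"jaw": 1},
    {"delta_pos": [-2.2,0.5,18],"turn": 0,"jaw": 1},
    {"delta_pos": [0,0,13],"turn": 0,"jaw": 1},
    {"delta_pos": [0,0,0],"turn": 0,"jaw": 1},
    {"delta_pos": [0,0,0],"turn": 0,"jaw": 0.7},
    {"delta_pos": [0,0,0],"turn": 0,"jaw": 0.5},
    {"delta_pos": [0,0,0],"turn": 0,"jaw": 0.3},
    {"delta_pos": [0,0,0],"turn": 0,"jaw": 0.3},
  ],
  grip_force=20,
)

```text
time: 16.52
tool_pos: [0.4885, 0.2483, 0.1991]
tcp_rot: [-3.129, -0.273, -0.006]
wrist_force: [0.1, -1.6, 4.7]
width: 0.802
grip_force: 23.1
```

Emit:
drive_tool(
  increments=[
    {"delta_pos": [0,0,0],"turn": 0,"jaw": 0},
    {"delta_pos": [0,0,0],"turn": 0,"jaw": 0},
  ],
)

```text
time: 16.68
tool_pos: [0.4885, 0.2483, 0.1991]
tcp_rot: [-3.129, -0.273, -0.006]
wrist_force: [0.0, -1.5, 7.1]
width: 0.797
grip_force: 23.1
```

```bash
python3 - <<'E'
from h import *
plan((.4883,.2482,.3),(.435,-.03,.34))
s=save('side','pics/b5.png')
cv2.imwrite('pics/v5.png',cv2.resize(cv2.imread('pics/b5.png')[190:290,190:310],None,fx=4,fy=4,interpolation=2))
E
```

```text
t 16.68 p [0.4885 0.2483 0.1991] xt [0.985 0.173 0.004] yt [ 0.173 -0.985 -0.001] zt [ 0.004  0.001 -1.   ] q [ 0.42  0.24  2.05 -0.    0.84  1.82] F [ 0.  -1.5  7.1] M [-0.24 -0.01 -0.01] w 0.797 g 23.1
-> (0.4883, 0.2482, 0.3) d [ 2.000e-01 -1.000e-01 -1.009e+02] n 3 per [ 6.000e-02 -2.000e-02 -3.365e+01]
-> (0.435, -0.03, 0.34) d [-100.5  264.7  -40.6] n 7 per [-14.35  37.82  -5.8 ]
```

View pics/v5.png

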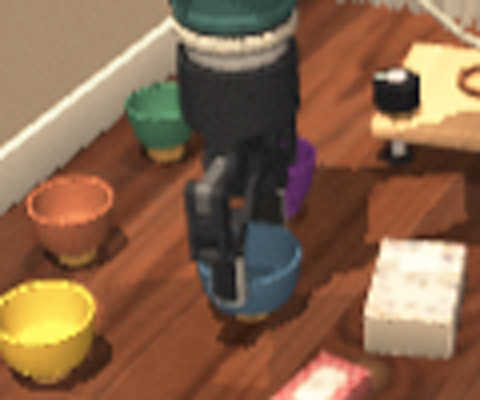

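Emit:
drive_tool(
  increments=[
    {"delta_pos": [0,0,-15],"turn": 0,"jaw": 0},
    {"delta_pos": [0,0,-35],"turn": 0,"jaw": 0},
    {"delta_pos": [0,0,-35],"turn": 0,"jaw": 0},
    {"delta_pos": [0,0,-35],"turn": 0,"jaw": 0},
    {"delta_pos": [-7,20,0],"turn": 0,"jaw": 0},
    {"delta_pos": [-12,33,0],"turn": 0,"jaw": 0},
    {"delta_pos": [-14,36,0],"turn": 0,"jaw": 0},
    {"delta_pos": [-14,36,0],"turn": 0,"jaw": 0},
  ],
)

```text
time: 17.4
tool_pos: [0.4621, 0.1158, 0.3177]
tcp_rot: [-3.129, -0.276, -0.002]
wrist_force: [0.6, -0.1, 0.3]
width: 0.8
grip_force: 23.3
```

Emit:
drive_tool(
  increments=[
    {"delta_pos": [-14,36,0],"turn": 0,"jaw": 0},
    {"delta_pos": [-14,36,0],"turn": 0,"jaw": 0},
    {"delta_pos": [-12,33,0],"turn": 0,"jaw": 0},
    {"delta_pos": [-9,25,0],"turn": 0,"jaw": 0},
    {"delta_pos": [0,0,0],"turn": 0,"jaw": 0},
    {"delta_pos": [0,0,0],"turn": 0,"jaw": 0},
  ],
)

```text
time: 17.9
tool_pos: [0.4365, -0.021, 0.3172]
tcp_rot: [-3.13, -0.267, -0.001]
wrist_force: [0.1, 0.2, 0.1]
width: 0.793
grip_force: 23.4
```

```bash
python3 - <<'E'
from h import *
plan((.439,-.03,.27),(.439,-.03,.24))
s=save('side','pics/b6.png')
cv2.imwrite('pics/v6.png',cv2.resize(cv2.imread('pics/b6.png')[130:290,190:370],None,fx=4,fy=3.7,interpolation=2))
t=bot.read_camera('top')
for k,D in zip('bcde',range(4)):
    pass
E
```

```text
t 17.9 p [ 0.4365 -0.021   0.3172] xt [0.986 0.169 0.001] yt [ 0.169 -0.986 -0.   ] zt [ 0.001  0.    -1.   ] q [-0.11 -0.12  2.18  0.    1.08  1.29] F [0.1 0.2 0.1] M [-0.   -0.01  0.01] w 0.793 g 23.4
-> (0.439, -0.03, 0.27) d [ 0.9  9.3 47.2] n 2 per [ 0.46  4.66 23.62]
-> (0.439, -0.03, 0.24) d [-0.  0. 30.] n 1 per [-3.e-02  1.e-02  3.e+01]
```

View pics/v6.png

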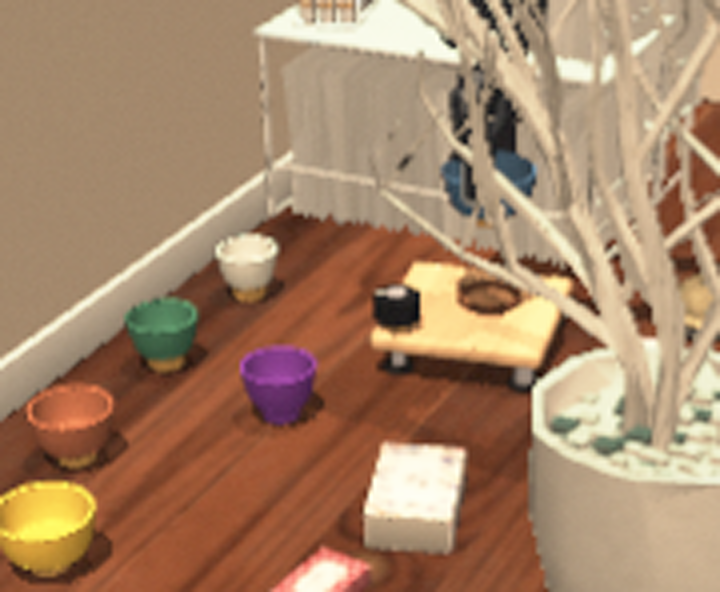

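Emit:
drive_tool(
  increments=[
    {"delta_pos": [0.5,4.7,24],"turn": 0,"jaw": 0},
    {"delta_pos": [0.5,4.7,23],"turn": 0,"jaw": 0},
    {"delta_pos": [0,0,12],"turn": 0,"jaw": 0},
    {"delta_pos": [0,0,8],"turn": 0,"jaw": 0},
    {"delta_pos": [0,0,6],"turn": 0,"jaw": 0},
    {"delta_pos": [0,0,3],"turn": 0,"jaw": 0},
    {"delta_pos": [0,0,0],"turn": 0,"jaw": 0},
    {"delta_pos": [0,0,0],"turn": 0,"jaw": 0},
  ],
)

```text
time: 18.67
tool_pos: [0.4399, -0.0287, 0.2415]
tcp_rot: [3.13, 0.274, 0.002]
wrist_force: [0.6, -0.5, -0.5]
width: 0.796
grip_force: 23.4
```

```bash
python3 - <<'E'
from h import *
plan((.439,-.03,.2395))
E
```

```text
t 18.67 p [ 0.4399 -0.0287  0.2415] xt [0.985 0.174 0.001] yt [ 0.174 -0.985  0.   ] zt [ 0.001 -0.    -1.   ] q [-0.12 -0.01  2.24  0.    0.91  1.27] F [ 0.6 -0.5 -0.5] M [-0.07 -0.03 -0.02] w 0.796 g 23.4
-> (0.439, -0.03, 0.2395) d [-1.1  1.1  2. ] n 1 per [-1.09  1.1   1.96]
```

Emit:
drive_tool(
  increments=[
    {"delta_pos": [-1,1,1.5],"turn": 0,"jaw": 0},
    {"delta_pos": [0,0,1],"turn": 0,"jaw": 0},
    {"delta_pos": [0,0,0],"turn": 0,"jaw": 0},
  ],
)

```text
time: 18.92
tool_pos: [0.439, -0.0303, 0.2391]
tcp_rot: [3.129, 0.272, 0.002]
wrist_force: [0.9, -0.3, 1.1]
width: 0.798
grip_force: 23.5
```

Emit:
drive_tool(
  increments=[
    {"delta_pos": [0,0,0],"turn": 0,"jaw": 0.75},
    {"delta_pos": [0,0,0],"turn": 0,"jaw": 0.9},
    {"delta_pos": [0,0,0],"turn": 0,"jaw": 1},
    {"delta_pos": [0,0,0],"turn": 0,"jaw": 1},
    {"delta_pos": [0,0,-20],"turn": 0,"jaw": 1},
    {"delta_pos": [0,0,-40],"turn": 0,"jaw": 1},
    {"delta_pos": [0,0,-40],"turn": 0,"jaw": 1},
    {"delta_pos": [0,0,-10],"turn": 0,"jaw": 1},
  ],
)

```text
time: 19.58
tool_pos: [0.4407, -0.0305, 0.3548]
tcp_rot: [3.128, 0.272, 0.015]
wrist_force: [2.3, -0.5, 0.5]
width: 0.998
grip_force: 0.0
```

```bash
python3 - <<'E'
from h import *
plan((.53,.12,.35),(.575,.36,.35))
s=save('side','pics/b7.png');t=save('top','pics/a7.png')
cv2.imwrite('pics/v7.png',np.hstack([cv2.resize(cv2.imread('pics/b7.png')[150:290,180:340],None,fx=2.4,fy=2.4,interpolation=2),cv2.resize(cv2.imread('pics/a7.png')[130:270,140:300],None,fx=2.4,fy=2.4,interpolation=2)]))
for k in 'bd':
    try: print(k,lid(t,k))
    except Exception as e: print(k,e)
E
```

```text
t 19.58 p [ 0.4407 -0.0305  0.3548] xt [0.985 0.173 0.009] yt [ 0.173 -0.985  0.003] zt [ 0.01  -0.001 -1.   ] q [-0.13 -0.15  2.14 -0.    1.15  1.27] F [ 2.3 -0.5  0.5] M [-0.01  0.02 -0.  ] w 0.998 g 0.0
-> (0.53, 0.12, 0.35) d [ 113.9 -132.8    5.4] n 5 per [ 22.79 -26.55   1.09]
-> (0.575, 0.36, 0.35) d [ 8.580e+01 -2.286e+02  1.000e-01] n 6 per [ 1.43e+01 -3.81e+01  2.00e-02]
b (array([0.57493701, 0.36028808]), np.float64(65.27813290762269), np.float64(67.31093320031012))
d (array([0.6478661 , 0.10474511]), np.float64(53.01937733910941), np.float64(52.02688425334856))
```

View pics/v7.png

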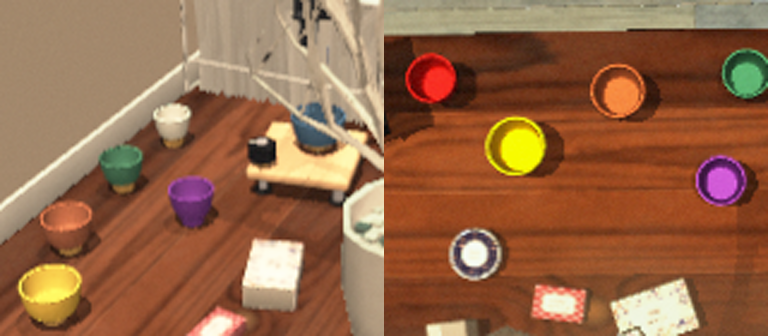

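Emit:
drive_tool(
  increments=[
    {"delta_pos": [10.1,-18,0],"turn": 0,"jaw": 1},
    {"delta_pos": [20.2,-36.1,0],"turn": 0,"jaw": 1},
    {"delta_pos": [20.2,-36.1,0],"turn": 0,"jaw": 1},
    {"delta_pos": [20.2,-36.1,0],"turn": 0,"jaw": 1},
    {"delta_pos": [20.2,-36.1,0],"turn": 0,"jaw": 1},
    {"delta_pos": [20.2,-36.1,0],"turn": 0,"jaw": 1},
    {"delta_pos": [20.2,-36.1,0],"turn": 0,"jaw": 1},
    {"delta_pos": [20.2,-36.1,0],"turn": 0,"jaw": 1},
  ],
)

```text
time: 20.35
tool_pos: [0.5405, 0.2644, 0.3457]
tcp_rot: [3.128, 0.273, -0.005]
wrist_force: [1.3, -0.8, -0.2]
width: 0.999
grip_force: 0.0
```

Emit:
drive_tool(
  increments=[
    {"delta_pos": [20.2,-36.1,0],"turn": 0,"jaw": 1},
    {"delta_pos": [15,-27,0],"turn": 0,"jaw": 1},
    {"delta_pos": [10,-18,15],"turn": 0,"jaw": 1},
    {"delta_pos": [5,-9,30],"turn": 0,"jaw": 1},
    {"delta_pos": [0,0,30],"turn": 0,"jaw": 1},
    {"delta_pos": [0,0,20],"turn": 0,"jaw": 1},
    {"delta_pos": [0,0,0],"turn": 0,"jaw": 1},
    {"delta_pos": [0,0,0],"turn": 0,"jaw": 1},
  ],
)

```text
time: 21.02
tool_pos: [0.5734, 0.3593, 0.2495]
tcp_rot: [3.127, 0.272, -0.01]
wrist_force: [-0.1, -0.4, 0.3]
width: 0.999
grip_force: 0.0
```

```bash
python3 - <<'E'
from h import *
plan((.575,.3603,.201))
E
```

```text
t 21.02 p [0.5734 0.3593 0.2495] xt [ 0.985  0.173 -0.007] yt [ 0.173 -0.985  0.002] zt [-0.006 -0.004 -1.   ] q [0.52 0.4  1.73 0.   1.02 1.92] F [-0.1 -0.4  0.3] M [-0.   -0.03 -0.05] w 0.999 g 0.0
-> (0.575, 0.3603, 0.201) d [ 2.1 -0.9 48.5] n 2 per [ 1.04 -0.43 24.25]
```

Emit:
drive_tool(
  increments=[
    {"delta_pos": [0,0,20],"turn": 0,"jaw": 1},
    {"delta_pos": [0,0,18],"turn": 0,"jaw": 1},
    {"delta_pos": [0,0,10],"turn": 0,"jaw": 1},
    {"delta_pos": [0,0,0],"turn": 0,"jaw": 1},
    {"delta_pos": [0,0,0],"turn": 0,"jaw": 0.6},
    {"delta_pos": [0,0,0],"turn": 0,"jaw": 0.4},
    {"delta_pos": [0,0,0],"turn": 0,"jaw": 0.2},
    {"delta_pos": [0,0,0],"turn": 0,"jaw": 0},
  ],
)

```text
time: 21.68
tool_pos: [0.5757, 0.3603, 0.2076]
tcp_rot: [-3.129, -0.273, -0.005]
wrist_force: [-0.9, -2.3, 4.5]
width: 0.738
grip_force: 22.1
```

Emit:
drive_tool(
  increments=[
    {"delta_pos": [0,0,0],"turn": 0,"jaw": 0},
    {"delta_pos": [0,0,0],"turn": 0,"jaw": 0},
  ],
)

```text
time: 21.85
tool_pos: [0.5757, 0.3603, 0.2076]
tcp_rot: [-3.129, -0.273, -0.005]
wrist_force: [-0.1, -2.0, 5.4]
width: 0.736
grip_force: 22.2
```

```bash
python3 - <<'E'
from h import *
plan()
E
```

```text
t 21.85 p [0.5757 0.3603 0.2076] xt [0.985 0.173 0.003] yt [ 0.173 -0.985 -0.001] zt [ 0.003  0.001 -1.   ] q [ 0.52  0.44  1.75 -0.    0.94  1.92] F [-0.1 -2.   5.4] M [-0.34  0.08  0.01] w 0.736 g 22.2
```

Emit:
drive_tool(
  increments=[
    {"delta_pos": [0,0,0],"turn": 0,"jaw": 0.7},
    {"delta_pos": [0,0,0],"turn": 0,"jaw": 1},
    {"delta_pos": [0,0,6],"turn": 0,"jaw": 1},
    {"delta_pos": [0,0,0],"turn": 0,"jaw": 0.8},
    {"delta_pos": [0,0,0],"turn": 0,"jaw": 0.5},
    {"delta_pos": [0,0,0],"turn": 0,"jaw": 0.2},
    {"delta_pos": [0,0,0],"turn": 0,"jaw": 0},
    {"delta_pos": [0,0,0],"turn": 0,"jaw": 0},
  ],
)

```text
time: 22.52
tool_pos: [0.5748, 0.36, 0.1991]
tcp_rot: [3.13, 0.273, -0.001]
wrist_force: [-0.0, 0.0, 0.4]
width: 0.741
grip_force: 22.1
```

Emit:
drive_tool(
  increments=[
    {"delta_pos": [0,0,0],"turn": 0,"jaw": 0},
    {"delta_pos": [0,0,0],"turn": 0,"jaw": 0},
  ],
)

```text
time: 22.68
tool_pos: [0.5748, 0.36, 0.1992]
tcp_rot: [3.13, 0.273, -0.0]
wrist_force: [-0.5, 0.0, -0.9]
width: 0.74
grip_force: 22.1
```

```bash
python3 - <<'E'
from h import *
plan()
s=bot.read_state();R0=R.from_rotvec(s['tcp_rot']).as_matrix();print(R0.T@np.array([.439-s['tool_pos'][0],-.03-s['tool_pos'][1],0])*1000)
E
```

```text
t 22.68 p [0.5748 0.36   0.1992] xt [ 0.985  0.173 -0.   ] yt [ 0.173 -0.985  0.   ] zt [-0. -0. -1.] q [0.52 0.45 1.76 0.   0.93 1.92] F [-0.5  0.  -0.9] M [-0.01  0.08 -0.02] w 0.74 g 22.1
[-2.01174262e+02  3.60675365e+02  6.48721659e-02]
```

Emit:
drive_tool(
  increments=[
    {"delta_pos": [0,0,-15],"turn": 0,"jaw": 0},
    {"delta_pos": [0,0,-35],"turn": 0,"jaw": 0},
    {"delta_pos": [0,0,-40],"turn": 0,"jaw": 0},
    {"delta_pos": [0,0,-40],"turn": 0,"jaw": 0},
    {"delta_pos": [-10,18,0],"turn": 0,"jaw": 0},
    {"delta_pos": [-20,35.9,0],"turn": 0,"jaw": 0},
    {"delta_pos": [-20,35.9,0],"turn": 0,"jaw": 0},
    {"delta_pos": [-20,35.9,0],"turn": 0,"jaw": 0},
  ],
)

```text
time: 23.35
tool_pos: [0.5269, 0.2232, 0.3311]
tcp_rot: [-3.129, -0.275, -0.003]
wrist_force: [-0.6, -1.1, -0.8]
width: 0.736
grip_force: 22.5
```

Emit:
drive_tool(
  increments=[
    {"delta_pos": [-20,35.9,0],"turn": 0,"jaw": 0},
    {"delta_pos": [-20,35.9,0],"turn": 0,"jaw": 0},
    {"delta_pos": [-20,35.9,0],"turn": 0,"jaw": 0},
    {"delta_pos": [-20,35.9,0],"turn": 0,"jaw": 0},
    {"delta_pos": [-20,35.9,0],"turn": 0,"jaw": 0},
    {"delta_pos": [-16,28,0],"turn": 0,"jaw": 0},
    {"delta_pos": [-10,18,0],"turn": 0,"jaw": 0},
    {"delta_pos": [-5,9.4,0],"turn": 0,"jaw": 0},
  ],
)

```text
time: 24.02
tool_pos: [0.4381, -0.0319, 0.3306]
tcp_rot: [3.129, 0.269, 0.002]
wrist_force: [-0.2, 0.4, -0.5]
width: 0.737
grip_force: 22.5
```

Emit:
drive_tool(
  increments=[
    {"delta_pos": [0,0,0],"turn": 0,"jaw": 0},
    {"delta_pos": [0,0,0],"turn": 0,"jaw": 0},
    {"delta_pos": [0,0,0],"turn": 0,"jaw": 0},
  ],
)

```text
time: 24.27
tool_pos: [0.4397, -0.0292, 0.3299]
tcp_rot: [-3.129, -0.273, -0.002]
wrist_force: [-0.2, -0.7, -1.6]
width: 0.74
grip_force: 22.5
```

```bash
python3 - <<'E'
from h import *
plan((.439,-.0303,.2595))
E
```

```text
t 24.27 p [ 0.4397 -0.0292  0.3299] xt [0.985 0.173 0.001] yt [ 0.173 -0.985 -0.   ] zt [ 0.001  0.001 -1.   ] q [-0.12 -0.13  2.16  0.    1.1   1.27] F [-0.2 -0.7 -1.6] M [0.01 0.02 0.01] w 0.74 g 22.5
-> (0.439, -0.0303, 0.2595) d [-1.   1.  70.4] n 2 per [-0.49  0.51 35.19]
```

Lid b is above the seat; lowering into the blue lid.

Emit:
drive_tool(
  increments=[
    {"delta_pos": [-0.5,0.5,25],"turn": 0,"jaw": 0},
    {"delta_pos": [-0.5,0.5,18],"turn": 0,"jaw": 0},
    {"delta_pos": [0,0,12],"turn": 0,"jaw": 0},
    {"delta_pos": [0,0,8],"turn": 0,"jaw": 0},
    {"delta_pos": [0,0,5],"turn": 0,"jaw": 0},
    {"delta_pos": [0,0,2],"turn": 0,"jaw": 0},
    {"delta_pos": [0,0,0],"turn": 0,"jaw": 0},
    {"delta_pos": [0,0,0],"turn": 0,"jaw": 0},
  ],
)

```text
time: 24.93
tool_pos: [0.439, -0.0308, 0.26]
tcp_rot: [3.129, 0.273, 0.002]
wrist_force: [-0.6, 0.4, 0.1]
width: 0.739
grip_force: 22.5
```

Emit:
drive_tool(
  increments=[
    {"delta_pos": [0,0,1.5],"turn": 0,"jaw": 0},
    {"delta_pos": [0,0,1],"turn": 0,"jaw": 0},
    {"delta_pos": [0,0,0],"turn": 0,"jaw": 0},
    {"delta_pos": [0,0,0],"turn": 0,"jaw": 0},
  ],
)

```text
time: 25.27
tool_pos: [0.4385, -0.0311, 0.2571]
tcp_rot: [3.13, 0.272, 0.001]
wrist_force: [-0.2, -0.1, -0.7]
width: 0.736
grip_force: 22.5
```

```bash
python3 - <<'E'
from h import *
plan()
E
```

```text
t 25.27 p [ 0.4385 -0.0311  0.2571] xt [0.985 0.173 0.   ] yt [ 0.173 -0.985  0.   ] zt [ 0. -0. -1.] q [-0.13 -0.04  2.23  0.    0.95  1.27] F [-0.2 -0.1 -0.7] M [-0.   -0.06 -0.03] w 0.736 g 22.5
```

Emit:
drive_tool(
  increments=[
    {"delta_pos": [0,0,0.8],"turn": 0,"jaw": 0},
    {"delta_pos": [0,0,0],"turn": 0,"jaw": 0.65},
    {"delta_pos": [0,0,0],"turn": 0,"jaw": 0.9},
    {"delta_pos": [0,0,0],"turn": 0,"jaw": 1},
    {"delta_pos": [0,0,-20],"turn": 0,"jaw": 1},
    {"delta_pos": [0,0,-30],"turn": 0,"jaw": 1},
    {"delta_pos": [0,0,-30],"turn": 0,"jaw": 1},
    {"delta_pos": [0,0,-20],"turn": 0,"jaw": 1},
  ],
)

```text
time: 25.93
tool_pos: [0.4389, -0.0311, 0.3587]
tcp_rot: [3.129, 0.273, 0.004]
wrist_force: [0.8, -0.7, 0.5]
width: 0.999
grip_force: 0.0
```

```bash
python3 - <<'E'
from h import *
plan()
s=save('side','pics/b8.png');t=save('top','pics/a8.png')
a=cv2.imread('pics/a7.png').astype(int);b=cv2.imread('pics/a8.png').astype(int)
p=cv2.imread('pics/b7.png').astype(int);q=cv2.imread('pics/b8.png').astype(int)
for n,pt in {'c':(.6312,.2444,.03),'d':(.6479,.1047,.03),'e':(.6481,-.0237,.03),'purple':(.53,.134,.03)}.items():
    u,v=map(int,proj(t,pt));w,x=map(int,proj(s,pt));print(n,(u,v),(w,x),abs(a-b)[v-14:v+14,u-14:u+14].mean(),abs(p-q)[x-14:x+14,w-14:w+14].mean())
E
```

```text
t 25.93 p [ 0.4389 -0.0311  0.3587] xt [0.985 0.173 0.003] yt [ 0.173 -0.985  0.001] zt [ 0.003 -0.    -1.   ] q [-0.13 -0.16  2.13  0.    1.16  1.27] F [ 0.8 -0.7  0.5] M [-0.03 -0.03 -0.02] w 0.999 g 0.0
c (238, 169) (208, 244) 2.2691326530612246 1.4375
d (290, 161) (231, 219) 2.4056122448979593 1.40093537414966
e (338, 161) (252, 201) 2.080357142857143 1.2283163265306123
purple (280, 206) (260, 233) 2.2899659863945576 1.403061224489796
```

Emit:
drive_tool(
  increments=[
    {"delta_pos": [14,-14,0],"turn": 0,"jaw": 1},
    {"delta_pos": [27.9,-28,0],"turn": 0,"jaw": 1},
    {"delta_pos": [27.9,-28,0],"turn": 0,"jaw": 1},
    {"delta_pos": [27.9,-28,0],"turn": 0,"jaw": 1},
    {"delta_pos": [27.9,-28,0],"turn": 0,"jaw": 1},
    {"delta_pos": [27.9,-28,0],"turn": 0,"jaw": 1},
    {"delta_pos": [27.9,-28,0],"turn": 0,"jaw": 1},
    {"delta_pos": [27.9,-28,0],"turn": 0,"jaw": 1},
  ],
)

```text
time: 26.7
tool_pos: [0.6086, 0.2137, 0.3541]
tcp_rot: [3.129, 0.273, -0.004]
wrist_force: [1.0, -0.5, -0.1]
width: 1.004
grip_force: 0.0
```

Emit:
drive_tool(
  increments=[
    {"delta_pos": [18,-18,10],"turn": 0,"jaw": 1},
    {"delta_pos": [10,-10,25],"turn": 0,"jaw": 1},
    {"delta_pos": [0,0,30],"turn": 0,"jaw": 1},
    {"delta_pos": [0,0,25],"turn": 0,"jaw": 1},
    {"delta_pos": [0,0,10],"turn": 0,"jaw": 1},
    {"delta_pos": [0,0,0],"turn": 0,"jaw": 1},
    {"delta_pos": [0,0,0],"turn": 0,"jaw": 1},
    {"delta_pos": [0,0,0],"turn": 0,"jaw": 1},
  ],
)

```text
time: 27.37
tool_pos: [0.6317, 0.2444, 0.2577]
tcp_rot: [-3.129, -0.272, -0.004]
wrist_force: [1.8, 0.3, 0.2]
width: 0.998
grip_force: 0.0
```

```bash
python3 - <<'E'
from h import *
plan((.6312,.2444,.201))
E
```

```text
t 27.37 p [0.6317 0.2444 0.2577] xt [0.985 0.173 0.002] yt [ 0.173 -0.985 -0.   ] zt [ 0.002  0.001 -1.   ] q [0.33 0.39 1.73 0.   1.02 1.73] F [1.8 0.3 0.2] M [-0.05 -0.07 -0.01] w 0.998 g 0.0
-> (0.6312, 0.2444, 0.201) d [-0.6 -0.  56.7] n 2 per [-3.200e-01 -2.000e-02  2.836e+01]
```

Emit:
drive_tool(
  increments=[
    {"delta_pos": [-0.5,0,24],"turn": 0,"jaw": 1},
    {"delta_pos": [0,0,22],"turn": 0,"jaw": 1},
    {"delta_pos": [0,0,10],"turn": 0,"jaw": 1},
    {"delta_pos": [0,0,0],"turn": 0,"jaw": 0.9},
    {"delta_pos": [0,0,0],"turn": 0,"jaw": 0.6},
    {"delta_pos": [0,0,0],"turn": 0,"jaw": 0.4},
    {"delta_pos": [0,0,0],"turn": 0,"jaw": 0.1},
    {"delta_pos": [0,0,0],"turn": 0,"jaw": -0.1},
  ],
)

```text
time: 28.03
tool_pos: [0.6316, 0.2447, 0.2026]
tcp_rot: [-3.129, -0.272, -0.006]
wrist_force: [-0.6, 1.3, 4.5]
width: 0.683
grip_force: 21.4
```

Emit:
drive_tool(
  increments=[
    {"delta_pos": [0,0,0],"turn": 0,"jaw": -0.1},
    {"delta_pos": [0,0,0],"turn": 0,"jaw": -0.1},
    {"delta_pos": [0,0,0],"turn": 0,"jaw": -0.1},
  ],
)

```text
time: 28.28
tool_pos: [0.6316, 0.2448, 0.2026]
tcp_rot: [-3.129, -0.273, -0.006]
wrist_force: [-0.6, -0.1, 7.4]
width: 0.681
grip_force: 21.4
```

```bash
python3 - <<'E'
from h import *
plan((.4387,-.0308,.35))
s=save('side','pics/b9.png')
cv2.imwrite('pics/v9.png',cv2.resize(cv2.imread('pics/b9.png')[160:270,170:300],None,fx=4,fy=4,interpolation=2))
E
```

```text
t 28.28 p [0.6316 0.2448 0.2026] xt [0.985 0.173 0.004] yt [ 0.173 -0.985 -0.001] zt [ 0.004  0.001 -1.   ] q [ 0.33  0.45  1.76 -0.    0.93  1.73] F [-0.6 -0.1  7.4] M [-0.06  0.11 -0.  ] w 0.681 g 21.4
-> (0.4387, -0.0308, 0.35) d [-237.1  237.9 -148.4] n 9 per [-26.34  26.44 -16.49]
```

View pics/v9.png

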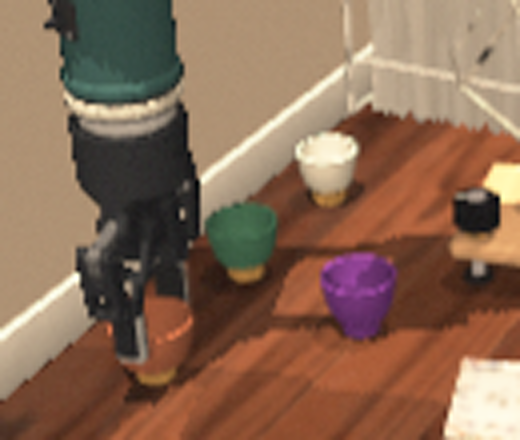

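Emit:
drive_tool(
  increments=[
    {"delta_pos": [0,0,-15],"turn": 0,"jaw": -0.1},
    {"delta_pos": [0,0,-33],"turn": 0,"jaw": -0.1},
    {"delta_pos": [0,0,-40],"turn": 0,"jaw": -0.1},
    {"delta_pos": [0,0,-40],"turn": 0,"jaw": -0.1},
    {"delta_pos": [-14,14,-20],"turn": 0,"jaw": -0.1},
    {"delta_pos": [-27,27,0],"turn": 0,"jaw": -0.1},
    {"delta_pos": [-27,27,0],"turn": 0,"jaw": -0.1},
    {"delta_pos": [-27,27,0],"turn": 0,"jaw": -0.1},
  ],
)

```text
time: 29.0
tool_pos: [0.5524, 0.1336, 0.35]
tcp_rot: [3.13, 0.275, 0.004]
wrist_force: [-0.1, -0.3, -0.9]
width: 0.677
grip_force: 21.9
```

Emit:
drive_tool(
  increments=[
    {"delta_pos": [-27,27,0],"turn": 0,"jaw": -0.1},
    {"delta_pos": [-27,27,0],"turn": 0,"jaw": -0.1},
    {"delta_pos": [-27,27,0],"turn": 0,"jaw": -0.1},
    {"delta_pos": [-27,27,0],"turn": 0,"jaw": -0.1},
    {"delta_pos": [-20,20,0],"turn": 0,"jaw": -0.1},
    {"delta_pos": [-10,10.8,0],"turn": 0,"jaw": -0.1},
    {"delta_pos": [-4,4,0],"turn": 0,"jaw": -0.1},
    {"delta_pos": [0,0,0],"turn": 0,"jaw": -0.1},
  ],
)

```text
time: 29.67
tool_pos: [0.4375, -0.0317, 0.3489]
tcp_rot: [3.13, 0.269, 0.002]
wrist_force: [-0.6, 0.6, -0.0]
width: 0.68
grip_force: 21.9
```

Emit:
drive_tool(
  increments=[
    {"delta_pos": [0,0,0],"turn": 0,"jaw": -0.1},
    {"delta_pos": [0,0,0],"turn": 0,"jaw": -0.1},
  ],
)

```text
time: 29.83
tool_pos: [0.4388, -0.0302, 0.3485]
tcp_rot: [-3.129, -0.274, -0.001]
wrist_force: [-0.7, 0.1, 0.5]
width: 0.681
grip_force: 21.9
```

```bash
python3 - <<'E'
from h import *
plan((.4385,-.0308,.281))
E
```

```text
t 29.83 p [ 0.4388 -0.0302  0.3485] xt [0.985 0.174 0.001] yt [ 0.174 -0.985 -0.   ] zt [ 0.001  0.    -1.   ] q [-0.13 -0.15  2.15  0.    1.14  1.27] F [-0.7  0.1  0.5] M [ 0.05 -0.02 -0.02] w 0.681 g 21.9
-> (0.4385, -0.0308, 0.281) d [-0.5  0.5 67.5] n 2 per [-0.24  0.25 33.76]
```

Emit:
drive_tool(
  increments=[
    {"delta_pos": [-0.3,0.3,24],"turn": 0,"jaw": -0.1},
    {"delta_pos": [0,0,18],"turn": 0,"jaw": -0.1},
    {"delta_pos": [0,0,12],"turn": 0,"jaw": -0.1},
    {"delta_pos": [0,0,7],"turn": 0,"jaw": -0.1},
    {"delta_pos": [0,0,4],"turn": 0,"jaw": -0.1},
    {"delta_pos": [0,0,2],"turn": 0,"jaw": -0.1},
    {"delta_pos": [0,0,0],"turn": 0,"jaw": -0.1},
    {"delta_pos": [0,0,0],"turn": 0,"jaw": -0.1},
  ],
)

```text
time: 30.5
tool_pos: [0.4385, -0.0311, 0.2818]
tcp_rot: [3.129, 0.273, 0.002]
wrist_force: [0.3, -0.8, -1.1]
width: 0.681
grip_force: 21.9
```

Emit:
drive_tool(
  increments=[
    {"delta_pos": [0,0,1.5],"turn": 0,"jaw": -0.1},
    {"delta_pos": [0,0,1.5],"turn": 0,"jaw": -0.1},
    {"delta_pos": [0,0,0],"turn": 0,"jaw": -0.1},
    {"delta_pos": [0,0,0],"turn": 0,"jaw": -0.1},
  ],
)

```text
time: 30.83
tool_pos: [0.4382, -0.0314, 0.2787]
tcp_rot: [3.129, 0.272, 0.002]
wrist_force: [-0.8, -0.4, 1.8]
width: 0.678
grip_force: 22.1
```

```bash
python3 - <<'E'
from h import *
plan()
E
```

```text
t 30.83 p [ 0.4382 -0.0314  0.2787] xt [0.985 0.173 0.001] yt [ 0.173 -0.985  0.   ] zt [ 0.001 -0.    -1.   ] q [-0.13 -0.07  2.22 -0.    0.99  1.27] F [-0.8 -0.4  1.8] M [-0.03  0.1   0.04] w 0.678 g 22.1
```

Emit:
drive_tool(
  increments=[
    {"delta_pos": [0,0,0.5],"turn": 0,"jaw": 0.2},
    {"delta_pos": [0,0,0],"turn": 0,"jaw": 0.6},
    {"delta_pos": [0,0,0],"turn": 0,"jaw": 0.9},
    {"delta_pos": [0,0,0],"turn": 0,"jaw": 1},
    {"delta_pos": [0,0,-20],"turn": 0,"jaw": 1},
    {"delta_pos": [0,0,-30],"turn": 0,"jaw": 1},
    {"delta_pos": [0,0,-30],"turn": 0,"jaw": 1},
    {"delta_pos": [0,0,0],"turn": 0,"jaw": 1},
  ],
)

```text
time: 31.5
tool_pos: [0.4402, -0.0315, 0.3636]
tcp_rot: [3.128, 0.273, 0.016]
wrist_force: [1.1, -0.1, 0.7]
width: 0.996
grip_force: 0.0
```

```bash
python3 - <<'E'
from h import *
plan()
s=save('side','pics/b10.png');t=save('top','pics/a10.png')
a=cv2.imread('pics/a8.png').astype(int);b=cv2.imread('pics/a10.png').astype(int)
for n,pt in {'d':(.6479,.1047,.03),'e':(.6481,-.0237,.03),'purple':(.53,.134,.03)}.items():
    u,v=map(int,proj(t,pt));print(n,abs(a-b)[v-14:v+14,u-14:u+14].mean())
print(lid(t,'d'))
E
```

```text
t 31.5 p [ 0.4402 -0.0315  0.3636] xt [0.985 0.173 0.01 ] yt [ 0.173 -0.985  0.003] zt [ 0.01  -0.001 -1.   ] q [-0.13 -0.16  2.13  0.    1.17  1.27] F [ 1.1 -0.1  0.7] M [ 0.   -0.07  0.  ] w 0.996 g 0.0
d 2.4774659863945576
e 2.005952380952381
purple 2.316751700680272
(array([0.64786462, 0.10474438]), np.float64(53.018833167746834), np.float64(52.254539533337805))
```

Emit:
drive_tool(
  increments=[
    {"delta_pos": [18,-8,0],"turn": 0,"jaw": 1},
    {"delta_pos": [36.5,-15.5,0],"turn": 0,"jaw": 1},
    {"delta_pos": [36.5,-15.5,0],"turn": 0,"jaw": 1},
    {"delta_pos": [36.5,-15.5,0],"turn": 0,"jaw": 1},
    {"delta_pos": [36.5,-15.5,0],"turn": 0,"jaw": 1},
    {"delta_pos": [36.5,-15.5,0],"turn": 0,"jaw": 1},
    {"delta_pos": [18,-8,5],"turn": 0,"jaw": 1},
    {"delta_pos": [11.5,-4,20],"turn": 0,"jaw": 1},
  ],
)

```text
time: 32.27
tool_pos: [0.6505, 0.1067, 0.3335]
tcp_rot: [-3.129, -0.275, -0.007]
wrist_force: [-0.1, -0.1, 1.0]
width: 1.003
grip_force: 0.0
```

Emit:
drive_tool(
  increments=[
    {"delta_pos": [0,0,30],"turn": 0,"jaw": 1},
    {"delta_pos": [0,0,30],"turn": 0,"jaw": 1},
    {"delta_pos": [0,0,15],"turn": 0,"jaw": 1},
    {"delta_pos": [0,0,0],"turn": 0,"jaw": 1},
    {"delta_pos": [0,0,0],"turn": 0,"jaw": 1},
    {"delta_pos": [0,0,0],"turn": 0,"jaw": 1},
  ],
)

```text
time: 32.77
tool_pos: [0.6478, 0.1046, 0.2577]
tcp_rot: [-3.13, -0.273, -0.0]
wrist_force: [0.3, 0.4, -0.8]
width: 0.997
grip_force: 0.0
```

```bash
python3 - <<'E'
from h import *
plan((.6476,.1045,.2025))
E
```

```text
t 32.77 p [0.6478 0.1046 0.2577] xt [0.985 0.173 0.   ] yt [ 0.173 -0.985 -0.   ] zt [ 0.  0. -1.] q [0.12 0.35 1.78 0.   1.01 1.52] F [ 0.3  0.4 -0.8] M [-0.02  0.01  0.  ] w 0.997 g 0.0
-> (0.6476, 0.1045, 0.2025) d [-0.2  0.1 55.2] n 2 per [-0.09  0.03 27.62]
```

Emit:
drive_tool(
  increments=[
    {"delta_pos": [0,0,24],"turn": 0,"jaw": 1},
    {"delta_pos": [0,0,21],"turn": 0,"jaw": 1},
    {"delta_pos": [0,0,10],"turn": 0,"jaw": 1},
    {"delta_pos": [0,0,0],"turn": 0,"jaw": 0.8},
    {"delta_pos": [0,0,0],"turn": 0,"jaw": 0.5},
    {"delta_pos": [0,0,0],"turn": 0,"jaw": 0.2},
    {"delta_pos": [0,0,0],"turn": 0,"jaw": 0},
    {"delta_pos": [0,0,0],"turn": 0,"jaw": -0.2},
  ],
)

```text
time: 33.43
tool_pos: [0.6486, 0.1046, 0.205]
tcp_rot: [3.13, 0.273, 0.005]
wrist_force: [-2.0, -1.1, 6.1]
width: 0.626
grip_force: 21.1
```

Emit:
drive_tool(
  increments=[
    {"delta_pos": [0,0,0],"turn": 0,"jaw": -0.2},
    {"delta_pos": [0,0,0],"turn": 0,"jaw": -0.2},
    {"delta_pos": [0,0,0],"turn": 0,"jaw": -0.2},
  ],
)

```text
time: 33.68
tool_pos: [0.6486, 0.1046, 0.205]
tcp_rot: [3.13, 0.273, 0.005]
wrist_force: [-1.4, -0.6, 6.8]
width: 0.624
grip_force: 21.1
```

```bash
python3 - <<'E'
from h import *
plan((.4385,-.0311,.37))
E
```

```text
t 33.68 p [0.6486 0.1046 0.205 ] xt [0.985 0.173 0.003] yt [ 0.173 -0.985  0.   ] zt [ 0.003  0.    -1.   ] q [ 0.12  0.41  1.81 -0.    0.92  1.52] F [-1.4 -0.6  6.8] M [-0.15  0.23  0.03] w 0.624 g 21.1
-> (0.4385, -0.0311, 0.37) d [-229.8   97.3 -165.7] n 8 per [-28.73  12.17 -20.72]
```

Emit:
drive_tool(
  increments=[
    {"delta_pos": [0,0,-15],"turn": 0,"jaw": -0.2},
    {"delta_pos": [0,0,-35],"turn": 0,"jaw": -0.2},
    {"delta_pos": [0,0,-40],"turn": 0,"jaw": -0.2},
    {"delta_pos": [0,0,-40],"turn": 0,"jaw": -0.2},
    {"delta_pos": [-15,6,-35],"turn": 0,"jaw": -0.2},
    {"delta_pos": [-34,14.5,0],"turn": 0,"jaw": -0.2},
    {"delta_pos": [-34,14.5,0],"turn": 0,"jaw": -0.2},
    {"delta_pos": [-34,14.5,0],"turn": 0,"jaw": -0.2},
  ],
)

```text
time: 34.35
tool_pos: [0.5401, 0.0353, 0.3693]
tcp_rot: [3.129, 0.274, 0.005]
wrist_force: [0.3, -0.3, -1.3]
width: 0.623
grip_force: 21.5
```

Emit:
drive_tool(
  increments=[
    {"delta_pos": [-34,14.5,0],"turn": 0,"jaw": -0.2},
    {"delta_pos": [-34,14.5,0],"turn": 0,"jaw": -0.2},
    {"delta_pos": [-25,10.5,0],"turn": 0,"jaw": -0.2},
    {"delta_pos": [-14,6,0],"turn": 0,"jaw": -0.2},
    {"delta_pos": [-5.5,2.5,0],"turn": 0,"jaw": -0.2},
    {"delta_pos": [0,0,0],"turn": 0,"jaw": -0.2},
    {"delta_pos": [0,0,0],"turn": 0,"jaw": -0.2},
    {"delta_pos": [0,0,0],"turn": 0,"jaw": -0.2},
  ],
)

```text
time: 35.02
tool_pos: [0.4394, -0.0308, 0.368]
tcp_rot: [-3.13, -0.273, -0.002]
wrist_force: [0.6, 0.2, -1.2]
width: 0.622
grip_force: 21.5
```

```bash
python3 - <<'E'
from h import *
plan((.4384,-.0311,.301))
E
```

```text
t 35.02 p [ 0.4394 -0.0308  0.368 ] xt [0.985 0.173 0.001] yt [ 0.173 -0.985 -0.   ] zt [ 0.001  0.    -1.   ] q [-0.13 -0.17  2.12  0.    1.18  1.27] F [ 0.6  0.2 -1.2] M [ 0.01  0.   -0.03] w 0.622 g 21.5
-> (0.4384, -0.0311, 0.301) d [-1.1  0.1 67. ] n 2 per [-0.55  0.07 33.52]
```

Emit:
drive_tool(
  increments=[
    {"delta_pos": [-0.7,0,24],"turn": 0,"jaw": -0.2},
    {"delta_pos": [0,0,18],"turn": 0,"jaw": -0.2},
    {"delta_pos": [0,0,12],"turn": 0,"jaw": -0.2},
    {"delta_pos": [0,0,7],"turn": 0,"jaw": -0.2},
    {"delta_pos": [0,0,4],"turn": 0,"jaw": -0.2},
    {"delta_pos": [0,0,2],"turn": 0,"jaw": -0.2},
    {"delta_pos": [0,0,0],"turn": 0,"jaw": -0.2},
    {"delta_pos": [0,0,0],"turn": 0,"jaw": -0.2},
  ],
)

```text
time: 35.68
tool_pos: [0.4384, -0.0312, 0.3013]
tcp_rot: [3.129, 0.273, 0.002]
wrist_force: [-0.5, -0.7, -0.5]
width: 0.623
grip_force: 21.5
```

Emit:
drive_tool(
  increments=[
    {"delta_pos": [0,0,1.5],"turn": 0,"jaw": -0.2},
    {"delta_pos": [0,0,1],"turn": 0,"jaw": -0.2},
    {"delta_pos": [0,0,0],"turn": 0,"jaw": -0.2},
    {"delta_pos": [0,0,0],"turn": 0,"jaw": -0.2},
  ],
)

```text
time: 36.02
tool_pos: [0.4382, -0.0313, 0.2991]
tcp_rot: [3.13, 0.272, 0.003]
wrist_force: [-0.7, 0.1, 4.3]
width: 0.622
grip_force: 21.7
```

```bash
python3 - <<'E'
from h import *
plan()
E
```

```text
t 36.02 p [ 0.4382 -0.0313  0.2991] xt [0.985 0.173 0.002] yt [ 0.173 -0.985  0.   ] zt [ 0.002  0.    -1.   ] q [-0.13 -0.1   2.2   0.    1.04  1.27] F [-0.7  0.1  4.3] M [ 0.14 -0.02 -0.  ] w 0.622 g 21.7
```

Emit:
drive_tool(
  increments=[
    {"delta_pos": [0,0,0],"turn": 0,"jaw": 0.1},
    {"delta_pos": [0,0,0],"turn": 0,"jaw": 0.6},
    {"delta_pos": [0,0,0],"turn": 0,"jaw": 0.9},
    {"delta_pos": [0,0,0],"turn": 0,"jaw": 1},
    {"delta_pos": [0,0,-20],"turn": 0,"jaw": 1},
    {"delta_pos": [0,0,-30],"turn": 0,"jaw": 1},
    {"delta_pos": [0,0,-30],"turn": 0,"jaw": 1},
    {"delta_pos": [0,0,0],"turn": 0,"jaw": 1},
  ],
)

```text
time: 36.68
tool_pos: [0.4398, -0.0315, 0.3839]
tcp_rot: [3.128, 0.272, 0.015]
wrist_force: [1.6, -0.3, 1.1]
width: 0.994
grip_force: 0.0
```

```bash
python3 - <<'E'
from h import *
plan((.6481,-.0237,.37))
t=save('top','pics/a11.png');s=save('side','pics/b11.png')
a=cv2.imread('pics/a10.png').astype(int);b=cv2.imread('pics/a11.png').astype(int)
for n,pt in {'e':(.6481,-.0237,.03),'purple':(.53,.134,.03)}.items():
    u,v=map(int,proj(t,pt));print(n,abs(a-b)[v-14:v+14,u-14:u+14].mean())
for u,v,z in [(397,250,.19),(407,116,.19),(425,140,.3)]: print(onz(t,u,v,z).round(3))
cv2.imwrite('pics/v11.png',np.hstack([cv2.resize(cv2.imread('pics/b11.png')[130:260,220:350],None,fx=3,fy=3,interpolation=2),cv2.resize(b.astype(np.uint8)[100:230,310:440],None,fx=3,fy=3,interpolation=2)]))
E
```

```text
t 36.68 p [ 0.4398 -0.0315  0.3839] xt [0.985 0.173 0.009] yt [ 0.173 -0.985  0.003] zt [ 0.01  -0.001 -1.   ] q [-0.13 -0.18  2.11 -0.    1.21  1.27] F [ 1.6 -0.3  1.1] M [-0.06 -0.09  0.  ] w 0.994 g 0.0
-> (0.6481, -0.0237, 0.37) d [206.4  28.3  16. ] n 6 per [34.4   4.71  2.66]
e 67.61224489795919
purple 2.4608843537414966
[ 0.409 -0.122  0.19 ]
[ 0.713 -0.158  0.19 ]
[ 0.624 -0.154  0.3  ]
```

View pics/v11.png

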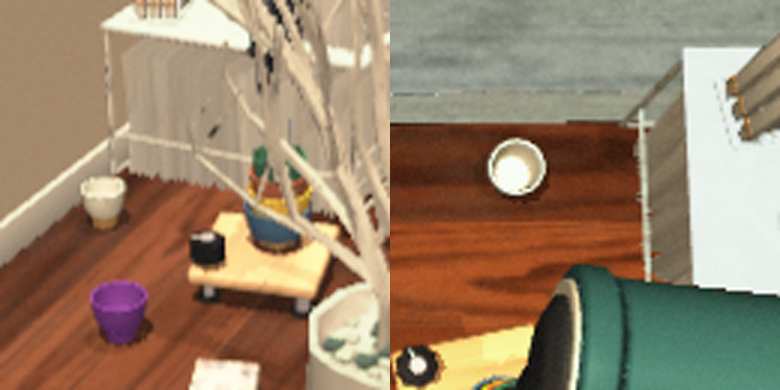

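```bash
python3 - <<'E'
from h import *
from scipy.optimize import least_squares as ls
t=bot.read_camera('top');s=bot.read_camera('side')
e=onz(t,352.3,155.7,.046);print('e',e)
n=np.array([-np.sin(.43),np.cos(.43)])
f=lambda x: np.array(proj(s,[*(np.array([.4828,.2485])+x[0]*n),.4494+x[1]]))-[235,12]
r=ls(f,[.09,.12]).x;print('w,h',r)
f=lambda x: np.array(proj(t,[.4398-x[0]*np.sin(.13)*-1*1,-.0315+x[0]*np.cos(.13),.384+x[1]]))-[365,213]
print(ls(f,[.09,.12]).x, ls(f,[.09,.12]).cost)
# side-view e
print(np.round(proj(s,e-[0,0,.0])), 'cards',[onz(t,u,v,.34).round(3) for u,v in [(421,126),(427,145),(417,140)]])
E
```

```text
e [ 0.65835739 -0.05718499  0.046     ]
w,h [0.04387385 0.17732455]
[0.07377501 0.24735881] 1.6155871338926322e-27
[255. 192.] cards [array([ 0.64 , -0.133,  0.34 ]), array([ 0.603, -0.142,  0.34 ]), array([ 0.613, -0.124,  0.34 ])]
```

Emit:
drive_tool(
  increments=[
    {"delta_pos": [18,3.4,0],"turn": 0,"jaw": 0.2},
    {"delta_pos": [36,6.8,0],"turn": 0,"jaw": 0},
    {"delta_pos": [36,6.8,0],"turn": 0,"jaw": -0.2},
    {"delta_pos": [36,6.8,0],"turn": 0,"jaw": -0.34},
    {"delta_pos": [36,6.8,0],"turn": 0,"jaw": -0.34},
    {"delta_pos": [36,6.8,0],"turn": 0,"jaw": -0.34},
    {"delta_pos": [14,2.6,10],"turn": 0,"jaw": -0.34},
    {"delta_pos": [0,0,30],"turn": 0,"jaw": -0.34},
  ],
)

```text
time: 37.55
tool_pos: [0.6581, -0.0342, 0.3404]
tcp_rot: [3.128, 0.273, 0.013]
wrist_force: [1.9, -0.4, -0.3]
width: 0.329
grip_force: 0.0
```

Emit:
drive_tool(
  increments=[
    {"delta_pos": [0,0,30],"turn": 0,"jaw": -0.34},
    {"delta_pos": [0,0,30],"turn": 0,"jaw": -0.34},
    {"delta_pos": [0,0,10],"turn": 0,"jaw": -0.34},
    {"delta_pos": [0,0,0],"turn": 0,"jaw": -0.34},
    {"delta_pos": [0,0,0],"turn": 0,"jaw": -0.34},
    {"delta_pos": [0,0,0],"turn": 0,"jaw": -0.34},
  ],
)

```text
time: 38.05
tool_pos: [0.6542, -0.034, 0.2697]
tcp_rot: [3.129, 0.273, 0.004]
wrist_force: [0.5, 0.2, -0.2]
width: 0.327
grip_force: 0.0
```

```bash
python3 - <<'E'
from h import *
plan((.654,-.034,.205))
t=save('top','pics/a12.png');s=save('side','pics/b12.png')
cv2.imwrite('pics/v12.png',np.hstack([cv2.resize(cv2.imread('pics/b12.png')[130:260,210:340],None,fx=3,fy=3,interpolation=2),cv2.resize(cv2.imread('pics/a12.png')[90:220,310:440],None,fx=3,fy=3,interpolation=2)]))
E
```

```text
t 38.05 p [ 0.6542 -0.034   0.2697] xt [0.985 0.173 0.002] yt [ 0.173 -0.985  0.001] zt [ 0.002 -0.    -1.   ] q [-0.09  0.34  1.77  0.    1.03  1.31] F [ 0.5  0.2 -0.2] M [ 0.01  0.02 -0.03] w 0.327 g 0.0
-> (0.654, -0.034, 0.205) d [-0.3 -0.1 64.7] n 2 per [-0.17 -0.06 32.36]
```

View pics/v12.png

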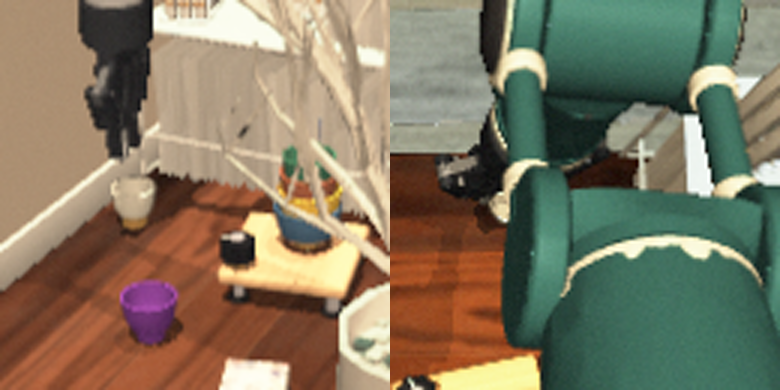

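Emit:
drive_tool(
  increments=[
    {"delta_pos": [0,0,25],"turn": 0,"jaw": -0.34},
    {"delta_pos": [0,0,15],"turn": 0,"jaw": -0.34},
    {"delta_pos": [0,0,6],"turn": 0,"jaw": -0.34},
    {"delta_pos": [0,0,6],"turn": 0,"jaw": -0.34},
    {"delta_pos": [0,0,0],"turn": 0,"jaw": -0.34},
    {"delta_pos": [0,0,0],"turn": 0,"jaw": -0.34},
  ],
)

```text
time: 38.65
tool_pos: [0.6539, -0.034, 0.2171]
tcp_rot: [3.129, 0.273, 0.002]
wrist_force: [-0.5, 0.1, 0.2]
width: 0.328
grip_force: 0.0
```

Emit:
drive_tool(
  increments=[
    {"delta_pos": [0,0,5],"turn": 0,"jaw": -0.34},
    {"delta_pos": [0,0,5],"turn": 0,"jaw": -0.34},
    {"delta_pos": [0,0,0],"turn": 0,"jaw": -0.34},
    {"delta_pos": [0,0,0],"turn": 0,"jaw": -0.5},
    {"delta_pos": [0,0,0],"turn": 0,"jaw": -0.7},
    {"delta_pos": [0,0,0],"turn": 0,"jaw": -1},
    {"delta_pos": [0,0,0],"turn": 0,"jaw": -1},
    {"delta_pos": [0,0,0],"turn": 0,"jaw": -1},
  ],
)

```text
time: 39.32
tool_pos: [0.6538, -0.0343, 0.2067]
tcp_rot: [3.129, 0.273, 0.002]
wrist_force: [-0.8, -1.0, 3.0]
width: 0.063
grip_force: 18.7
```

```bash
python3 - <<'E'
from h import *
plan()
E
```

```text
t 39.32 p [ 0.6538 -0.0343  0.2067] xt [0.985 0.173 0.001] yt [ 0.173 -0.985  0.001] zt [ 0.001 -0.    -1.   ] q [-0.09  0.41  1.81 -0.    0.93  1.31] F [-0.8 -1.   3. ] M [-0.29  0.03 -0.05] w 0.063 g 18.7
```

Emit:
drive_tool(
  increments=[
    {"delta_pos": [0,0,-5],"turn": 0,"jaw": -1},
    {"delta_pos": [0,-7,0],"turn": 0,"jaw": -1},
    {"delta_pos": [0,-13,0],"turn": 0,"jaw": -1},
    {"delta_pos": [0,-13,0],"turn": 0,"jaw": -1},
    {"delta_pos": [0,-8,0],"turn": 0,"jaw": -1},
    {"delta_pos": [0,-4,0],"turn": 0,"jaw": -1},
    {"delta_pos": [0,0,0],"turn": 0,"jaw": -1},
    {"delta_pos": [0,0,0],"turn": 0,"jaw": -1},
  ],
)

```text
time: 39.98
tool_pos: [0.6456, 0.0111, 0.2111]
tcp_rot: [-3.13, -0.275, 0.0]
wrist_force: [0.2, 0.5, 0.7]
width: 0.052
grip_force: 20.9
```

Emit:
drive_tool(
  increments=[
    {"delta_pos": [0,0,3],"turn": 0,"jaw": -1},
    {"delta_pos": [0,0,2],"turn": 0,"jaw": -1},
    {"delta_pos": [0,0,0],"turn": 0,"jaw": -1},
    {"delta_pos": [0,0,0],"turn": 0,"jaw": -0.7},
    {"delta_pos": [0,0,0],"turn": 0,"jaw": -0.45},
    {"delta_pos": [0,0,0],"turn": 0,"jaw": -0.35},
    {"delta_pos": [0,0,0],"turn": 0,"jaw": -0.35},
    {"delta_pos": [0,0,-15],"turn": 0,"jaw": -0.35},
  ],
)

```text
time: 40.65
tool_pos: [0.6437, 0.0099, 0.2172]
tcp_rot: [-3.129, -0.272, 0.011]
wrist_force: [-0.9, 0.2, 0.1]
width: 0.329
grip_force: 0.0
```

Emit:
drive_tool(
  increments=[
    {"delta_pos": [0,0,-25],"turn": 0,"jaw": -0.35},
    {"delta_pos": [0,0,-35],"turn": 0,"jaw": 0},
    {"delta_pos": [-20,-20,-35],"turn": 0,"jaw": 1},
    {"delta_pos": [-35,-20,-30],"turn": 0,"jaw": 1},
    {"delta_pos": [-35,-20,0],"turn": 0,"jaw": 1},
    {"delta_pos": [-35,-20,0],"turn": 0,"jaw": 1},
    {"delta_pos": [-20,-15,0],"turn": 0,"jaw": 1},
    {"delta_pos": [0,0,0],"turn": 0,"jaw": 1},
  ],
)

```text
time: 41.32
tool_pos: [0.4903, 0.0763, 0.3373]
tcp_rot: [-3.129, -0.274, 0.007]
wrist_force: [-0.2, 0.6, -1.5]
width: 0.998
grip_force: 0.0
```

```bash
python3 - <<'E'
from h import *
plan()
t=save('top','pics/a13.png');s=save('side','pics/b13.png')
u0,v0=proj(t,(.65,-.013,.046));print(u0,v0)
try: print(lid(t,'e',seed=(u0,v0),win=18))
except Exception as x: print(x)
cv2.imwrite('pics/v13.png',np.hstack([cv2.resize(cv2.imread('pics/b13.png')[150:260,210:340],None,fx=3,fy=3,interpolation=2),cv2.resize(cv2.imread('pics/a13.png')[110:220,310:440],None,fx=3,fy=3,interpolation=2)]))
E
```

```text
t 41.32 p [0.4903 0.0763 0.3373] xt [ 0.985  0.174 -0.004] yt [ 0.174 -0.985 -0.001] zt [-0.004  0.    -1.   ] q [ 0.1  -0.02  2.05  0.    1.12  1.5 ] F [-0.2  0.6 -1.5] M [0.02 0.   0.  ] w 0.998 g 0.0
335.6201493163721 159.057367550543
(array([ 0.62079344, -0.01117619]), np.float64(86.25187343797263), np.float64(61.854139303500475))
```

View pics/v13.png

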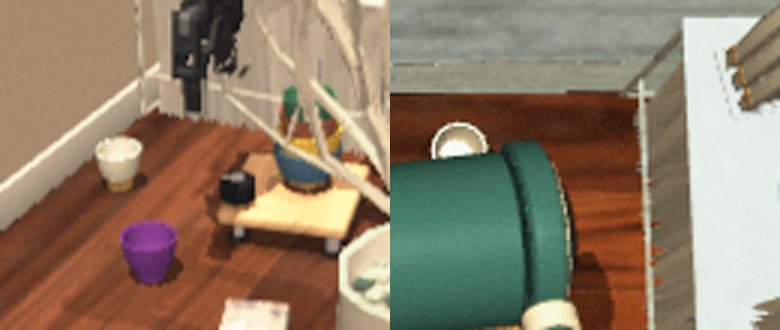

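Emit:
drive_tool(
  increments=[
    {"delta_pos": [-20,-30,0],"turn": 0,"jaw": 1},
    {"delta_pos": [-20,-30,0],"turn": 0,"jaw": 1},
    {"delta_pos": [-10,-20,0],"turn": 0,"jaw": 1},
    {"delta_pos": [0,0,0],"turn": 0,"jaw": 1},
    {"delta_pos": [0,0,0],"turn": 0,"jaw": 1},
  ],
)

```text
time: 41.83
tool_pos: [0.4324, 0.1458, 0.3385]
tcp_rot: [3.129, 0.275, 0.002]
wrist_force: [0.2, -0.9, 0.3]
width: 0.999
grip_force: 0.0
```

```bash
python3 - <<'E'
from h import *
t=save('top','pics/a14.png')
print(onz(t,333.3,160.3,.046))
hsv=cv2.cvtColor(t['pixels'],cv2.COLOR_RGB2HSV); y0,x0=145,318
m=((hsv[...,1]<110)&(hsv[...,2]>90)).astype(np.uint8)[y0:y0+32,x0:x0+32]
for r in m: print(''.join('.#'[i] for i in r))
print(lid(t,'e',seed=(333,161),win=14))
plan()
E
```

```text
[ 0.64676655 -0.00680456  0.046     ]
................................
................................
................................
................................
................................
................................
...........########.............
.........############...........
........##############..........
.......################.........
.......#################........
......##################........
......##################........
......###################.......
.....####################.......
.....####################.......
......###################.......
......##################........
......##################........
.......#################........
.......################.........
........##############..........
.........############...........
...........########.............
..............##................
................................
................................
................................
................................
................................
................................
................................
(array([ 0.64932974, -0.0055631 ]), np.float64(49.408771268510954), np.float64(49.351014668323586))
t 41.88 p [0.4328 0.1454 0.3385] xt [0.985 0.173 0.001] yt [ 0.173 -0.985  0.001] zt [ 0.001 -0.    -1.   ] q [ 0.27 -0.1   2.13 -0.    1.12  1.67] F [ 0.3 -0.5 -0.2] M [ 0.04 -0.06  0.04] w 0.999 g 0.0
```

Emit:
drive_tool(
  increments=[
    {"delta_pos": [14,14,0],"turn": 0,"jaw": 1},
    {"delta_pos": [28,28,0],"turn": 0,"jaw": 1},
    {"delta_pos": [28,28,0],"turn": 0,"jaw": 1},
    {"delta_pos": [28,28,0],"turn": 0,"jaw": 1},
    {"delta_pos": [28,28,0],"turn": 0,"jaw": 1},
    {"delta_pos": [28,28,0],"turn": 0,"jaw": 1},
    {"delta_pos": [18,18,10],"turn": 0,"jaw": 1},
    {"delta_pos": [14,14,20],"turn": 0,"jaw": 1},
  ],
)

```text
time: 42.55
tool_pos: [0.6517, -0.0097, 0.3108]
tcp_rot: [3.128, 0.267, 0.012]
wrist_force: [0.0, 0.6, -0.2]
width: 1.0
grip_force: 0.0
```

Emit:
drive_tool(
  increments=[
    {"delta_pos": [0,0,30],"turn": 0,"jaw": 1},
    {"delta_pos": [0,0,15],"turn": 0,"jaw": 1},
    {"delta_pos": [0,0,5],"turn": 0,"jaw": 1},
    {"delta_pos": [0,0,0],"turn": 0,"jaw": 1},
    {"delta_pos": [0,0,0],"turn": 0,"jaw": 1},
    {"delta_pos": [0,0,0],"turn": 0,"jaw": 1},
  ],
)

```text
time: 43.05
tool_pos: [0.648, -0.006, 0.2601]
tcp_rot: [3.129, 0.272, 0.005]
wrist_force: [-0.9, -0.1, -0.0]
width: 0.998
grip_force: 0.0
```

```bash
python3 - <<'E'
from h import *
plan((.648,-.0055,.2045))
E
```

```text
t 43.05 p [ 0.648  -0.006   0.2601] xt [0.985 0.173 0.003] yt [ 0.173 -0.985  0.001] zt [ 0.003 -0.    -1.   ] q [-0.05  0.33  1.8  -0.    1.01  1.35] F [-0.9 -0.1 -0. ] M [-0.01  0.02  0.02] w 0.998 g 0.0
-> (0.648, -0.0055, 0.2045) d [-0.  -0.5 55.6] n 2 per [-2.000e-02 -2.700e-01  2.778e+01]
```

Emit:
drive_tool(
  increments=[
    {"delta_pos": [0,-0.5,24],"turn": 0,"jaw": 1},
    {"delta_pos": [0,0,21],"turn": 0,"jaw": 1},
    {"delta_pos": [0,0,10],"turn": 0,"jaw": 1},
    {"delta_pos": [0,0,0],"turn": 0,"jaw": 0.7},
    {"delta_pos": [0,0,0],"turn": 0,"jaw": 0.4},
    {"delta_pos": [0,0,0],"turn": 0,"jaw": 0.2},
    {"delta_pos": [0,0,0],"turn": 0,"jaw": 0},
    {"delta_pos": [0,0,0],"turn": 0,"jaw": -0.2},
  ],
)

```text
time: 43.72
tool_pos: [0.6478, -0.0051, 0.2056]
tcp_rot: [3.129, 0.273, 0.005]
wrist_force: [-0.8, 0.3, 3.7]
width: 0.556
grip_force: 20.7
```

Emit:
drive_tool(
  increments=[
    {"delta_pos": [0,0,0],"turn": 0,"jaw": -0.3},
    {"delta_pos": [0,0,0],"turn": 0,"jaw": -0.3},
    {"delta_pos": [0,0,0],"turn": 0,"jaw": -0.3},
  ],
)

```text
time: 43.97
tool_pos: [0.6479, -0.0051, 0.2055]
tcp_rot: [3.129, 0.273, 0.005]
wrist_force: [-0.3, 0.3, 6.5]
width: 0.553
grip_force: 20.8
```

```bash
python3 - <<'E'
from h import *
plan((.4382,-.0313,.39))
E
```

```text
t 43.97 p [ 0.6479 -0.0051  0.2055] xt [0.985 0.173 0.003] yt [ 0.173 -0.985  0.001] zt [ 0.003 -0.    -1.   ] q [-0.05  0.4   1.83  0.    0.92  1.35] F [-0.3  0.3  6.5] M [0.1  0.14 0.04] w 0.553 g 20.8
-> (0.4382, -0.0313, 0.39) d [-210.4  -10.4 -185.2] n 7 per [-30.06  -1.48 -26.46]
```

Emit:
drive_tool(
  increments=[
    {"delta_pos": [0,0,-15],"turn": 0,"jaw": -0.3},
    {"delta_pos": [0,0,-35],"turn": 0,"jaw": -0.3},
    {"delta_pos": [0,0,-40],"turn": 0,"jaw": -0.3},
    {"delta_pos": [0,0,-40],"turn": 0,"jaw": -0.3},
    {"delta_pos": [0,0,-35],"turn": 0,"jaw": -0.3},
    {"delta_pos": [-15,-0.7,-20],"turn": 0,"jaw": -0.3},
    {"delta_pos": [-30,-1.5,0],"turn": 0,"jaw": -0.3},
    {"delta_pos": [-30,-1.5,0],"turn": 0,"jaw": -0.3},
  ],
)

```text
time: 44.63
tool_pos: [0.5727, -0.0145, 0.3914]
tcp_rot: [3.129, 0.273, 0.009]
wrist_force: [0.2, -1.0, 0.2]
width: 0.561
grip_force: 20.9
```

Emit:
drive_tool(
  increments=[
    {"delta_pos": [-30,-1.5,0],"turn": 0,"jaw": -0.3},
    {"delta_pos": [-30,-1.5,0],"turn": 0,"jaw": -0.3},
    {"delta_pos": [-30,-1.5,0],"turn": 0,"jaw": -0.3},
    {"delta_pos": [-25,-1.2,0],"turn": 0,"jaw": -0.3},
    {"delta_pos": [-14,-0.7,0],"turn": 0,"jaw": -0.3},
    {"delta_pos": [-6.4,-0.3,0],"turn": 0,"jaw": -0.3},
    {"delta_pos": [0,0,0],"turn": 0,"jaw": -0.3},
    {"delta_pos": [0,0,0],"turn": 0,"jaw": -0.3},
  ],
)

```text
time: 45.3
tool_pos: [0.4381, -0.0313, 0.3888]
tcp_rot: [3.13, 0.272, 0.003]
wrist_force: [-0.3, -0.2, -0.4]
width: 0.556
grip_force: 20.9
```

Emit:
drive_tool(
  increments=[
    {"delta_pos": [0,0,0],"turn": 0,"jaw": -0.3},
  ],
)

```text
time: 45.38
tool_pos: [0.4387, -0.0312, 0.3887]
tcp_rot: [3.13, 0.273, 0.002]
wrist_force: [0.2, -0.3, 0.4]
width: 0.555
grip_force: 20.9
```

```bash
python3 - <<'E'
from h import *
plan((.4382,-.0313,.32))
E
```

```text
t 45.38 p [ 0.4387 -0.0312  0.3887] xt [0.985 0.173 0.001] yt [ 0.173 -0.985  0.   ] zt [ 0.001 -0.    -1.   ] q [-0.13 -0.18  2.1   0.    1.23  1.27] F [ 0.2 -0.3  0.4] M [-0.01 -0.07  0.01] w 0.555 g 20.9
-> (0.4382, -0.0313, 0.32) d [-0.6 -0.  68.7] n 2 per [-2.900e-01 -1.000e-02  3.436e+01]
```

Emit:
drive_tool(
  increments=[
    {"delta_pos": [-0.4,0,24],"turn": 0,"jaw": -0.3},
    {"delta_pos": [0,0,18],"turn": 0,"jaw": -0.3},
    {"delta_pos": [0,0,12],"turn": 0,"jaw": -0.3},
    {"delta_pos": [0,0,7],"turn": 0,"jaw": -0.3},
    {"delta_pos": [0,0,5],"turn": 0,"jaw": -0.3},
    {"delta_pos": [0,0,2.5],"turn": 0,"jaw": -0.3},
    {"delta_pos": [0,0,0],"turn": 0,"jaw": -0.3},
    {"delta_pos": [0,0,0],"turn": 0,"jaw": -0.3},
  ],
)

```text
time: 46.05
tool_pos: [0.438, -0.0313, 0.3205]
tcp_rot: [3.129, 0.273, 0.002]
wrist_force: [0.3, 0.6, -0.7]
width: 0.555
grip_force: 20.9
```

Emit:
drive_tool(
  increments=[
    {"delta_pos": [0,0,1.5],"turn": 0,"jaw": -0.3},
    {"delta_pos": [0,0,1],"turn": 0,"jaw": -0.3},
    {"delta_pos": [0,0,0],"turn": 0,"jaw": -0.3},
    {"delta_pos": [0,0,0],"turn": 0,"jaw": -0.3},
  ],
)

```text
time: 46.38
tool_pos: [0.4376, -0.0313, 0.3178]
tcp_rot: [3.13, 0.273, 0.002]
wrist_force: [0.5, 0.2, 0.6]
width: 0.557
grip_force: 21.0
```

```bash
python3 - <<'E'
from h import *
plan()
E
```

```text
t 46.38 p [ 0.4376 -0.0313  0.3178] xt [0.985 0.173 0.001] yt [ 0.173 -0.985  0.   ] zt [ 0.001 -0.    -1.   ] q [-0.13 -0.12  2.18  0.    1.08  1.27] F [0.5 0.2 0.6] M [-0.02 -0.04 -0.02] w 0.557 g 21.0
```

Down to the expected height; one millimetre more, release, retreat and check numerically.

Emit:
drive_tool(
  increments=[
    {"delta_pos": [0,0,0.8],"turn": 0,"jaw": -0.3},
    {"delta_pos": [0,0,0],"turn": 0,"jaw": 0.1},
    {"delta_pos": [0,0,0],"turn": 0,"jaw": 0.5},
    {"delta_pos": [0,0,0],"turn": 0,"jaw": 0.8},
    {"delta_pos": [0,0,-15],"turn": 0,"jaw": 1},
    {"delta_pos": [0,0,-30],"turn": 0,"jaw": 1},
    {"delta_pos": [0,0,-30],"turn": 0,"jaw": 1},
    {"delta_pos": [0,-35,0],"turn": 0,"jaw": 1},
  ],
)

```text
time: 47.05
tool_pos: [0.4342, 0.0001, 0.3978]
tcp_rot: [3.126, 0.265, 0.017]
wrist_force: [1.7, 1.2, 0.7]
width: 1.002
grip_force: 0.0
```

Emit:
drive_tool(
  increments=[
    {"delta_pos": [20,-36,0],"turn": 0,"jaw": 1},
    {"delta_pos": [20,-36,0],"turn": 0,"jaw": 1},
    {"delta_pos": [20,-36,0],"turn": 0,"jaw": 1},
    {"delta_pos": [20,-36,0],"turn": 0,"jaw": 1},
    {"delta_pos": [20,-36,0],"turn": 0,"jaw": 1},
    {"delta_pos": [10,-20,0],"turn": 0,"jaw": 1},
    {"delta_pos": [0,0,0],"turn": 0,"jaw": 1},
    {"delta_pos": [0,0,0],"turn": 0,"jaw": 1},
  ],
)

```text
time: 47.72
tool_pos: [0.505, 0.2203, 0.3907]
tcp_rot: [3.129, 0.277, -0.002]
wrist_force: [-0.5, -0.5, -0.1]
width: 1.002
grip_force: 0.0
```

```bash
python3 - <<'E'
from h import *
plan()
t=save('top','pics/a15.png');s=save('side','pics/b15.png')
# rim centres at expected heights
for k,z in zip('ed',(.158,.14)):
    u,v=proj(t,(.4385,-.031,z)); 
    try: print(k,(u,v),lid(t,k,z=z,seed=(u,v),win=18))
    except Exception as x: print(k,x)
u,v=map(int,proj(t,(.4385,-.031,.158)))
h=cv2.cvtColor(t['pixels'],cv2.COLOR_RGB2HSV)
def cl(p):
    H,S,V=map(int,p)
    if S<90 and V>90: return 'W'
    if 45<=H<=90: return 'G'
    if 91<=H<=120 and S>30: return 'B'
    if 26<=H<36 and S>200: return 'Y'
    if H<15 and S>150: return 'r'
    return '.'
for r in range(v-18,v+19): print(''.join(cl(h[r,c]) for c in range(u-20,u+21)))
# side column heights
hs=cv2.cvtColor(s['pixels'],cv2.COLOR_RGB2HSV)
print([(z,np.round(proj(s,(.4385,-.031,z))).tolist()) for z in (.04,.086,.104,.122,.14,.158)])
u,v=map(int,proj(s,(.4385,-.031,.1)))
for r in range(v-26,v+24): print(r,''.join(cl(hs[r,c]) for c in range(u-24,u+25)))
E
```

```text
t 47.72 p [0.505  0.2203 0.3907] xt [ 0.984  0.176 -0.002] yt [ 0.176 -0.984  0.001] zt [-0.001 -0.001 -1.   ] q [ 0.37  0.04  1.89 -0.    1.22  1.76] F [-0.5 -0.5 -0.1] M [-0.01  0.02 -0.03] w 1.002 g 0.0
e (np.float64(352.7877034108145), np.float64(238.00518390375876)) (array([ 0.43581737, -0.03249625]), np.float64(80.37652456137634), np.float64(48.89279072252031))
d (np.float64(351.3900308723845), np.float64(238.2803571363788)) (array([ 0.43851667, -0.01441644]), np.float64(47.46475944109657), np.float64(36.6790539100212))
.............................rrrrrrrrrrrr
W............................rrrrrrrrrrrr
.............................rrrrrrrrrrrr
..............................rrrrrrrrrrr
..............................rrrrrrrrrrr
.........r..WWWWWWW...........rrrrrrrrrrr
.........WWBWWW...WWW.........rrrrrrrrrrr
........GBW....r...WWWW........rrrrrrrrrr
......WBB....r.GWWWWWWWWWW.....rrrrrrrrrr
.....WBB...r.GGWWWWWWWWWWWWW...rrrrrrrrrr
.....BB...r.GWWWWWWWWWWWWWWWW..rrrrrrrrrr
....BB...r.GGWWWWWWWWWWWWWWWWW.rrrrrrrrrr
...WBG..rrGGWWWWWWWWWWWWWWWWWWW.rrrrrrrrr
...BB..rr.GGWWWWWWWWWW
[... 3134 characters left out ...]
04 rrr..WWWWWWWW..BBWWWWWWWWWWWWWWWWWWW.......rrrWWW
205 rrr.WWWWWWWW....BWWWWWWWWWWWWWWWWWWWWWW.W....rrWW
206 rr...WWWWWWW.W.WBBWWWWWWWWWWWWWWWWWWWWW......rr.W
207 WWWW...WWWW.WW..BBWWWWWWWWWWWWWWWWWWWWWW.....rrr.
208 WWWW.....W.......BBBWWWWWWWWWWBBW.WWWWWWWW...rrrr
209 WWWW..............BBBBBWWWWBBBB.....WWWWWWW..rrrr
210 WWW................WW.GBBBB..W........WWWWWWW.rrr
211 ..............................rr........WWWWWW.rr
212 ..................r.rr.....r..r..........WWWWWWW.
213 ........WWW.........rrrr....r....WW.......WWWWWWW
214 ........WWWW....................WWW.......WWWWWWW
215 ........WWWWWW.................WWW.........WWWWWW
216 ........WWWWWWWWW.............WWWW.........r.WWWW
```

```bash
python3 - <<'E'
from h import *
t=bot.read_camera('side')['pixels'].astype(int); a=cv2.cvtColor(cv2.imread('pics/side0.png'),cv2.COLOR_BGR2RGB).astype(int)
for n,(u,v) in {'soap':(294,264),'match':(270,289),'tin':(230,304),'house':(260,316)}.items(): print(n,abs(t-a)[v-12:v+12,u-12:u+12].mean())
print(bot.finish_job())
E
```

```text
soap 8.659722222222221
match 5.12037037037037
tin 2.415509259259259
house 2.1724537037037037
the job is handed in; nothing more can be done
None
```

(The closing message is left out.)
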